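# Mirror the row of toiletries onto the other rack

### The arm

A 6-joint arm with a two-finger parallel gripper is mounted at the origin on the work surface. World frame = base frame: x ahead of the robot, y to its left, z up, the work surface at z = 0. Lengths are in mm, angles in rad, forces in N, time in s.
With the tool pointing down it reaches from about 425 to 950 mm from the base axis. Payload 3.5 kg.
Tool frame: the origin (TCP) lies on the centre line of the jaws, within the pads' length; the fingertips stand 19 mm ahead of it and the grasp point (between the pads) is the TCP; z points along the fingers, y is the line along which they close (so a half turn about z gives the same grasp; the last joint's range is limited). The gripper opens to 85 mm and grips with 20 to 120 N. Pads are 22 mm wide; open, the fingers measure 114 mm over their backs; the gripper's body (76 mm by 85 mm) begins 54 mm behind the grasp point. The pads swing forward as they close: fully open they stand 13 mm farther back than shut.
Start: joints at [-1.253, 0.286, 1.577, -0, 1.279, -0.15], TCP at [304.393, -602.454, 221.525] pointing down, gripper open.
Joint ranges: [-2.77, 2.77], [-0.9, 2.22], [0.21, 2.48], [-1.53, 4.67], [0.24, 2.81], [-2.84, 2.84]. Speed limits (rad/s): [2.79, 2.79, 3.14, 3.14, 3.14, 3.14].

### API

Orientations are given as a 3x3 rotation matrix whose columns are the frame's x, y, z axes.
In Python, from rig import bot gives the robot as it stands. The module is installed in compiled form; this text tells all that it offers.
- The arm moves only by the tool carry_out, never from a script. Its argument "motion" is one flat list of numbers, 7 for each row, row after row: the turn, a rotation vector about the tool's x, y, z in rad, then the shift along the tool's x, y, z in cm, then the finger opening in cm, from 0 to 8.54. In form: [wx, wy, wz, tx, ty, tz, grip, wx, wy, wz, tx, ty, tz, grip, ...]. A call has 1 to 5 rows; each row shifts and turns the commanded pose from where the row before left it, along the tool's axes as they then stand; what a row does not reach is not made up. A row lasts 1/8 s, in which the tool goes at most 62.5 mm and 10.7 degrees, less where a joint would pass 70% of its speed; a pose out of reach is approached as far as the arm can. A call with a gripper value outside its range is refused whole. The fingers move at their own pace and stop on an object; "newtons" is the grip in N (left out, the last holds). Time passes only in rows, so rows that do not move let the fingers close. It gives the time, the measured TCP pose, the force, the opening and the grip force at its end, in the units of the state.
- bot.sense(): the state, without advancing time (a new reading comes with each control period).
- bot.snapshot(name): name is "side" or "top" or "wrist"; returns the picture (400x640x3 uint8, blue, green, red); there is no depth.
- bot.camera_model(name): a dict with "mtx" (3x3 intrinsics, pixels), "xyz" and "rotation" of the camera in the world. Camera axes: x right, y up, looking along -z (the intrinsics and any distortion apply to the point x, -y, -z); pixel columns grow to the right and rows downward; lengths in mm; the calibration is good to about 2 mm. A picture is of the moment at which its call begins: read the wrist's pose just before it. camera_model takes no time and is no camera call; for the wrist camera it gives the pose at the moment of the call.
- bot.close_job(): hands the job in; it is judged then, once.
The state is a dict: "time": time; "q": joint angles; "joint_vel": joint speeds; "joint_torque": joint torques, N m; "tool_pos": TCP position; "orientation": TCP orientation; "contact_force": force on the tool from outside, world axes, zero at the start; "wrist_torque": the same for the moment, N m; "gripper_width": opening from 0.0 (shut) to 1.0 (fully open); "grasp_force": force on a finger pad.
Only numpy, scipy, OpenCV 4.12 (cv2) and the standard library are available. Lean on these libraries where they do the work, as an engineer would, in place of code of your own. Each camera call takes 0.05 s, during which the arm holds its last target. There are 200 camera calls.

### The job

Clear the dark wooden shelf for wiping: move the soap dish, hair trimmer, comb and cologne atomizer onto the empty white rack in the reverse order, so that what was at the left end of the shelf comes to the right end of the rack, and so on along the row. Set each down gently in the middle of its own bay, the dish, trimmer and atomizer upright and the comb lying flat and straight from front to back, and let go. Do not knock over any of the four or disturb the toothbrush cup.

Things in the scene. Friction and masses are not known exactly. Their poses are not given: they have to be found in the camera images.
- dish: Small round white ceramic soap dish, an open straight-sided bowl 64 mm across (60 mm at the foot) and 32 mm high, wall 5 mm, about 0.13 kg. Origin: centre of its underside; z up. It stands on its mat at the start.
- trimmer: Silver hair trimmer standing on its end, blade up: a box-shaped body 36 mm (its x) by 44 mm (its y), straight up to 108 mm; black head and steel blade above, 131 mm high in all; toggle switch on its +x face, which looks roughly away from the robot; about 0.17 kg. Origin: centre of its underside; z up. It stands on its mat, turned by up to 0.3 rad.
- comb: Black plastic pocket comb lying flat, 104 mm long (its x), 30 mm wide (its y; spine at +y), 9 mm thick, about 0.03 kg; its middle is its centre of mass. Origin: centre of its underside; z up. It lies on its mat, across the shelf.
- atomizer: Steel cologne atomizer with a twist cap, an upright cylinder 34 mm across and 95 mm high (cap from 73 mm up, 32 mm across), about 0.12 kg. Origin: centre of its underside; z up. It stands on its mat.
- dish_mat: Large round cork mat, 78 mm across, under the soap dish at the start. Fixed, 3 mm thick, on the dark wooden shelf (370 mm long, 115 mm deep, top 45 mm above the counter). Origin: centre of its underside; x across the shelf, away from the robot, y along it to the left. The four mats lie in a row along the shelf, 90 mm apart, in an order that changes each time.
- trimmer_mat: Square cork mat, 66 mm a side, under the trimmer at the start. Fixed, 3 mm thick, on the dark wooden shelf (370 mm long, 115 mm deep, top 45 mm above the counter). Origin: centre of its underside; x across the shelf, away from the robot, y along it to the left. The four mats lie in a row along the shelf, 90 mm apart, in an order that changes each time.
- comb_mat: Oblong cork mat, 112 mm (x) by 40 mm (y), under the comb at the start. Fixed, 3 mm thick, on the dark wooden shelf (370 mm long, 115 mm deep, top 45 mm above the counter). Origin: centre of its underside; x across the shelf, away from the robot, y along it to the left. The four mats lie in a row along the shelf, 90 mm apart, in an order that changes each time.
- atomizer_mat: Small round cork mat, 52 mm across, under the atomizer at the start. Fixed, 3 mm thick, on the dark wooden shelf (370 mm long, 115 mm deep, top 45 mm above the counter). Origin: centre of its underside; x across the shelf, away from the robot, y along it to the left. The four mats lie in a row along the shelf, 90 mm apart, in an order that changes each time.
- rack: The empty rack: a low fixed white board, 370 mm long (its y, to the left), 115 mm deep (its x, away from the robot), flat top 30 mm above its origin (centre of its underside, on the counter). Three thin flush dark lines part it into four bays with middles at x = 0, y = 135, 45, -45, -135 mm. Roughly parallel to the shelf, nearer to the robot than it or farther.
- toothbrush_cup: Bystander: blue ceramic cup with two toothbrushes in it, standing loose on the counter to the robot's right, 76 mm across, 90 mm high (about 180 mm with the brushes). Origin: centre of its underside.

How it is judged (in metres and radians):
At the end, for the whole second after the job is handed in: The four stand on the rack top in the reverse of the order of their mats, centres within 15 mm of their bay middles (along and across), within 0.12 rad of upright (comb: flat, its length within 0.35 rad of front-to-back), released and at rest (((y of trimmer_mat in the frame of dish_mat below 0 m and y of comb_mat in the frame of trimmer_mat below 0 m and y of atomizer_mat in the frame of comb_mat below 0 m and y of dish in the frame of rack between -0.15 and -0.12 m and y of trimmer in the frame of rack between -0.06 and -0.03 m and y of comb in the frame of rack between 0.03 and 0.06 m and y of atomizer in the frame of rack between 0.12 and 0.15 m) or (y of trimmer_mat in the frame of dish_mat below 0 m and y of atomizer_mat in the frame of trimmer_mat below 0 m and y of comb_mat in the frame of atomizer_mat below 0 m and y of dish in the frame of rack between -0.15 and -0.12 m and y of trimmer in the frame of rack between -0.06 and -0.03 m and y of atomizer in the frame of rack between 0.03 and 0.06 m and y of comb in the frame of rack between 0.12 and 0.15 m) or (y of comb_mat in the frame of dish_mat below 0 m and y of trimmer_mat in the frame of comb_mat below 0 m and y of atomizer_mat in the frame of trimmer_mat below 0 m and y of dish in the frame of rack between -0.15 and -0.12 m and y of comb in the frame of rack between -0.06 and -0.03 m and y of trimmer in the frame of rack between 0.03 and 0.06 m and y of atomizer in the frame of rack between 0.12 and 0.15 m) or (y of comb_mat in the frame of dish_mat below 0 m and y of atomizer_mat in the frame of comb_mat below 0 m and y of trimmer_mat in the frame of atomizer_mat below 0 m and y of dish in the frame of rack between -0.15 and -0.12 m and y of comb in the frame of rack between -0.06 and -0.03 m and y of atomizer in the frame of rack between 0.03 and 0.06 m and y of trimmer in the frame of rack between 0.12 and 0.15 m) or (y of atomizer_mat in the frame of dish_mat below 0 m and y of trimmer_mat in the frame of atomizer_mat below 0 m and y of comb_mat in the frame of trimmer_mat below 0 m and y of dish in the frame of rack between -0.15 and -0.12 m and y of atomizer in the frame of rack between -0.06 and -0.03 m and y of trimmer in the frame of rack between 0.03 and 0.06 m and y of comb in the frame of rack between 0.12 and 0.15 m) or (y of atomizer_mat in the frame of dish_mat below 0 m and y of comb_mat in the frame of atomizer_mat below 0 m and y of trimmer_mat in the frame of comb_mat below 0 m and y of dish in the frame of rack between -0.15 and -0.12 m and y of atomizer in the frame of rack between -0.06 and -0.03 m and y of comb in the frame of rack between 0.03 and 0.06 m and y of trimmer in the frame of rack between 0.12 and 0.15 m) or (y of dish_mat in the frame of trimmer_mat below 0 m and y of comb_mat in the frame of dish_mat below 0 m and y of atomizer_mat in the frame of comb_mat below 0 m and y of trimmer in the frame of rack between -0.15 and -0.12 m and y of dish in the frame of rack between -0.06 and -0.03 m and y of comb in the frame of rack between 0.03 and 0.06 m and y of atomizer in the frame of rack between 0.12 and 0.15 m) or (y of dish_mat in the frame of trimmer_mat below 0 m and y of atomizer_mat in the frame of dish_mat below 0 m and y of comb_mat in the frame of atomizer_mat below 0 m and y of trimmer in the frame of rack between -0.15 and -0.12 m and y of dish in the frame of rack between -0.06 and -0.03 m and y of atomizer in the frame of rack between 0.03 and 0.06 m and y of comb in the frame of rack between 0.12 and 0.15 m) or (y of comb_mat in the frame of trimmer_mat below 0 m and y of dish_mat in the frame of comb_mat below 0 m and y of atomizer_mat in the frame of dish_mat below 0 m and y of trimmer in the frame of rack between -0.15 and -0.12 m and y of comb in the frame of rack between -0.06 and -0.03 m and y of dish in the frame of rack between 0.03 and 0.06 m and y of atomizer in the frame of rack between 0.12 and 0.15 m) or (y of comb_mat in the frame of trimmer_mat below 0 m and y of atomizer_mat in the frame of comb_mat below 0 m and y of dish_mat in the frame of atomizer_mat below 0 m and y of trimmer in the frame of rack between -0.15 and -0.12 m and y of comb in the frame of rack between -0.06 and -0.03 m and y of atomizer in the frame of rack between 0.03 and 0.06 m and y of dish in the frame of rack between 0.12 and 0.15 m) or (y of atomizer_mat in the frame of trimmer_mat below 0 m and y of dish_mat in the frame of atomizer_mat below 0 m and y of comb_mat in the frame of dish_mat below 0 m and y of trimmer in the frame of rack between -0.15 and -0.12 m and y of atomizer in the frame of rack between -0.06 and -0.03 m and y of dish in the frame of rack between 0.03 and 0.06 m and y of comb in the frame of rack between 0.12 and 0.15 m) or (y of atomizer_mat in the frame of trimmer_mat below 0 m and y of comb_mat in the frame of atomizer_mat below 0 m and y of dish_mat in the frame of comb_mat below 0 m and y of trimmer in the frame of rack between -0.15 and -0.12 m and y of atomizer in the frame of rack between -0.06 and -0.03 m and y of comb in the frame of rack between 0.03 and 0.06 m and y of dish in the frame of rack between 0.12 and 0.15 m) or (y of dish_mat in the frame of comb_mat below 0 m and y of trimmer_mat in the frame of dish_mat below 0 m and y of atomizer_mat in the frame of trimmer_mat below 0 m and y of comb in the frame of rack between -0.15 and -0.12 m and y of dish in the frame of rack between -0.06 and -0.03 m and y of trimmer in the frame of rack between 0.03 and 0.06 m and y of atomizer in the frame of rack between 0.12 and 0.15 m) or (y of dish_mat in the frame of comb_mat below 0 m and y of atomizer_mat in the frame of dish_mat below 0 m and y of trimmer_mat in the frame of atomizer_mat below 0 m and y of comb in the frame of rack between -0.15 and -0.12 m and y of dish in the frame of rack between -0.06 and -0.03 m and y of atomizer in the frame of rack between 0.03 and 0.06 m and y of trimmer in the frame of rack between 0.12 and 0.15 m) or (y of trimmer_mat in the frame of comb_mat below 0 m and y of dish_mat in the frame of trimmer_mat below 0 m and y of atomizer_mat in the frame of dish_mat below 0 m and y of comb in the frame of rack between -0.15 and -0.12 m and y of trimmer in the frame of rack between -0.06 and -0.03 m and y of dish in the frame of rack between 0.03 and 0.06 m and y of atomizer in the frame of rack between 0.12 and 0.15 m) or (y of trimmer_mat in the frame of comb_mat below 0 m and y of atomizer_mat in the frame of trimmer_mat below 0 m and y of dish_mat in the frame of atomizer_mat below 0 m and y of comb in the frame of rack between -0.15 and -0.12 m and y of trimmer in the frame of rack between -0.06 and -0.03 m and y of atomizer in the frame of rack between 0.03 and 0.06 m and y of dish in the frame of rack between 0.12 and 0.15 m) or (y of atomizer_mat in the frame of comb_mat below 0 m and y of dish_mat in the frame of atomizer_mat below 0 m and y of trimmer_mat in the frame of dish_mat below 0 m and y of comb in the frame of rack between -0.15 and -0.12 m and y of atomizer in the frame of rack between -0.06 and -0.03 m and y of dish in the frame of rack between 0.03 and 0.06 m and y of trimmer in the frame of rack between 0.12 and 0.15 m) or (y of atomizer_mat in the frame of comb_mat below 0 m and y of trimmer_mat in the frame of atomizer_mat below 0 m and y of dish_mat in the frame of trimmer_mat below 0 m and y of comb in the frame of rack between -0.15 and -0.12 m and y of atomizer in the frame of rack between -0.06 and -0.03 m and y of trimmer in the frame of rack between 0.03 and 0.06 m and y of dish in the frame of rack between 0.12 and 0.15 m) or (y of dish_mat in the frame of atomizer_mat below 0 m and y of trimmer_mat in the frame of dish_mat below 0 m and y of comb_mat in the frame of trimmer_mat below 0 m and y of atomizer in the frame of rack between -0.15 and -0.12 m and y of dish in the frame of rack between -0.06 and -0.03 m and y of trimmer in the frame of rack between 0.03 and 0.06 m and y of comb in the frame of rack between 0.12 and 0.15 m) or (y of dish_mat in the frame of atomizer_mat below 0 m and y of comb_mat in the frame of dish_mat below 0 m and y of trimmer_mat in the frame of comb_mat below 0 m and y of atomizer in the frame of rack between -0.15 and -0.12 m and y of dish in the frame of rack between -0.06 and -0.03 m and y of comb in the frame of rack between 0.03 and 0.06 m and y of trimmer in the frame of rack between 0.12 and 0.15 m) or (y of trimmer_mat in the frame of atomizer_mat below 0 m and y of dish_mat in the frame of trimmer_mat below 0 m and y of comb_mat in the frame of dish_mat below 0 m and y of atomizer in the frame of rack between -0.15 and -0.12 m and y of trimmer in the frame of rack between -0.06 and -0.03 m and y of dish in the frame of rack between 0.03 and 0.06 m and y of comb in the frame of rack between 0.12 and 0.15 m) or (y of trimmer_mat in the frame of atomizer_mat below 0 m and y of comb_mat in the frame of trimmer_mat below 0 m and y of dish_mat in the frame of comb_mat below 0 m and y of atomizer in the frame of rack between -0.15 and -0.12 m and y of trimmer in the frame of rack between -0.06 and -0.03 m and y of comb in the frame of rack between 0.03 and 0.06 m and y of dish in the frame of rack between 0.12 and 0.15 m) or (y of comb_mat in the frame of atomizer_mat below 0 m and y of dish_mat in the frame of comb_mat below 0 m and y of trimmer_mat in the frame of dish_mat below 0 m and y of atomizer in the frame of rack between -0.15 and -0.12 m and y of comb in the frame of rack between -0.06 and -0.03 m and y of dish in the frame of rack between 0.03 and 0.06 m and y of trimmer in the frame of rack between 0.12 and 0.15 m) or (y of comb_mat in the frame of atomizer_mat below 0 m and y of trimmer_mat in the frame of comb_mat below 0 m and y of dish_mat in the frame of trimmer_mat below 0 m and y of atomizer in the frame of rack between -0.15 and -0.12 m and y of comb in the frame of rack between -0.06 and -0.03 m and y of trimmer in the frame of rack between 0.03 and 0.06 m and y of dish in the frame of rack between 0.12 and 0.15 m)) and x of dish in the frame of rack between -0.015 and 0.015 m and z of dish in the frame of rack between 0.026 and 0.035 m and angle between each of dish, trimmer, comb, atomizer's own z axis and vertical below 0.12 rad and linear speed of each of dish, trimmer, comb, atomizer below 0.02 m/s and angular speed of each of dish, trimmer, comb, atomizer below 0.2 rad/s and x of trimmer in the frame of rack between -0.015 and 0.015 m and z of trimmer in the frame of rack between 0.026 and 0.035 m and x of comb in the frame of rack between -0.015 and 0.015 m and z of comb in the frame of rack between 0.026 and 0.035 m and x of atomizer in the frame of rack between -0.015 and 0.015 m and z of atomizer in the frame of rack between 0.026 and 0.035 m and angle between the x axis of comb and the x axis of rack, either way round below 0.35 rad); the robot touches nothing.
It fails at once if the toothbrush cup is knocked: shifted by more than 20 mm or tipped (distance of toothbrush_cup from where it was at the start of the episode above 0.02 m or angle between toothbrush_cup's own z axis and vertical above 0.3 rad).
It fails at once if one of the four is banged down onto the rack (over 40 N) (contact force between any of dish, trimmer, comb, atomizer and rack above 40 N).
It fails at once if one of the four is dropped: it falls freely, touching nothing, at over 0.5 m/s (a fall of about 13 mm) ((linear speed of dish above 0.5 m/s and contact force between dish and anything else below 0.02 N) or (linear speed of trimmer above 0.5 m/s and contact force between trimmer and anything else below 0.02 N) or (linear speed of comb above 0.5 m/s and contact force between comb and anything else below 0.02 N) or (linear speed of atomizer above 0.5 m/s and contact force between atomizer and anything else below 0.02 N)).
It fails at once if one of the four is toppled (angle between any of dish, trimmer, comb, atomizer's own z axis and vertical above 0.8 rad).
It also fails if it takes over 109 s, if anything falls off the work surface, if the arm or the gripper's body presses on something with over 40 N, if the wrist force passes 120 N, or if a joint passes its speed limit or range.

## Working session

There is one attempt and no reset: what is moved stays moved. The work goes in short steps, Python scripts to look and compute and a tool call to move; the robot and the scene stay as the last step left them, time stands still between calls to the robot, and variables do not carry over. Pictures are saved under pics/ and viewed, at most 14 in all, crops included, and the job is handed in when it is done.

Besides the shell and the picture viewer there is one more tool, called after "Request:" in YAML: its name, and indented under it one key for each argument. carry_out: Moves the arm, as the interface text tells. Its arguments: {"type":"object","properties":{"motion":{"type":"array","items":{"type":"number"}},"newtons":{"type":"number"}},"required":["motion"]}

```bash
mkdir -p pics; ls
cat > h.py <<'E'
import numpy as np,cv2
from rig import bot
def ray(cam,uv):
    K=np.array(cam["mtx"]);R=np.array(cam["rotation"]);o=np.array(cam["xyz"])
    p=np.linalg.inv(K)@np.array([uv[0],uv[1],1.]);d=R@np.array([p[0],-p[1],-p[2]]);return o,d/np.linalg.norm(d)
def onz(cam,uv,z):
    o,d=ray(cam,uv);return o+d*(z-o[2])/d[2]
def proj(cam,P):
    K=np.array(cam["mtx"]);q=np.array(cam["rotation"]).T@(np.array(P,float)-np.array(cam["xyz"]));q=K@np.array([q[0],-q[1],-q[2]]);return q[:2]/q[2]
def tri(c1,u1,c2,u2):
    o1,d1=ray(c1,u1);o2,d2=ray(c2,u2);s=np.linalg.lstsq(np.c_[d1,-d2],o2-o1,rcond=None)[0]
    a=o1+d1*s[0];b=o2+d2*s[1];return (a+b)/2,np.linalg.norm(a-b)
E
python3 - <<'E'
from h import *
np.set_printoptions(precision=3,suppress=True)
for n in["top","side","wrist"]:
    c=bot.camera_model(n);print(n,{k:np.array(v).round(3).tolist() if k!='x' else v for k,v in c.items()})
    cv2.imwrite(f"pics/{n}0.png",bot.snapshot(n))
print(bot.sense())
E
```

```text
pics
top {'mtx': [[408.261, 0.0, 322.84], [0.0, 408.261, 199.333], [0.0, 0.0, 1.0]], 'xyz': [425.189, -131.154, 898.744], 'rotation': [[-0.003, 0.984, -0.178], [-1.0, -0.004, -0.006], [-0.007, 0.178, 0.984]]}
side {'mtx': [[378.788, 0.0, 317.237], [0.0, 378.788, 200.059], [0.0, 0.0, 1.0]], 'xyz': [350.444, -533.359, 611.522], 'rotation': [[0.904, 0.331, -0.272], [-0.428, 0.699, -0.573], [0.0, 0.634, 0.773]]}
wrist {'mtx': [[286.12, 0.0, 316.752], [0.0, 286.12, 197.93], [0.0, 0.0, 1.0]], 'xyz': [379.537, -564.825, 372.359], 'rotation': [[0.451, 0.843, 0.292], [-0.893, 0.427, 0.145], [-0.002, -0.326, 0.945]]}
{'time': 0.15, 'q': array([-1.253,  0.287,  1.578, -0.   ,  1.279, -0.15 ]), 'joint_vel': array([ 0.001, -0.002, -0.005,  0.   ,  0.002,  0.002]), 'joint_torque': array([  0.   , -40.661, -29.314,  -0.   ,   0.004,   0.   ]), 'tool_pos': array([ 304.208, -601.981,  220.434]), 'orientation': array([[ 0.893,  0.451, -0.001],
       [ 0.451, -0.893,  0.002],
       [ 0.   , -0.002, -1.   ]]), 'contact_force': array([-0.825,  0.925, -0.162]), 'wrist_torque': array([ 0.035, -0.009,  0.021]), 'grasp_force': 0.0, 'gripper_width': 1.0009413726525043}
```

View pics/top0.png

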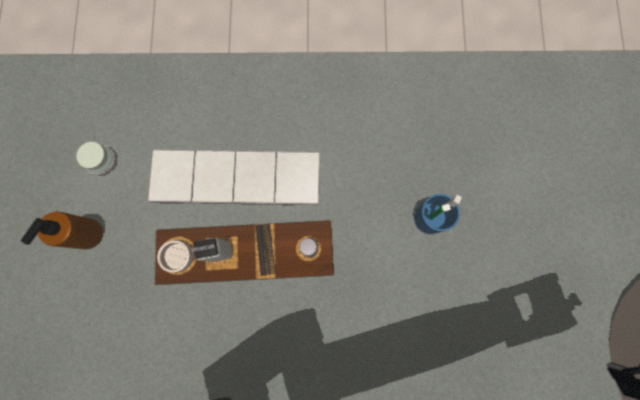

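View pics/side0.png

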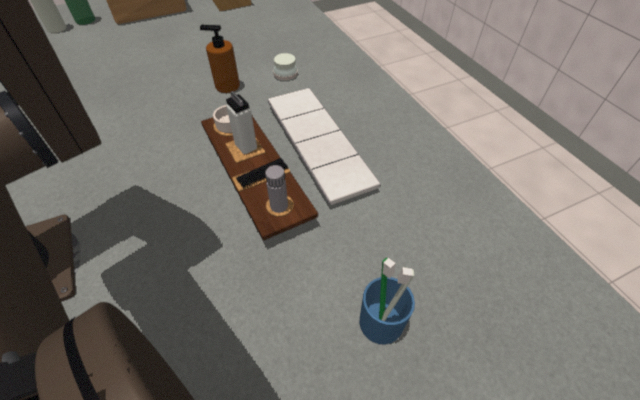

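Top: shelf row from left to right is dish (176,257), trimmer (207,250), comb (265,250), atomizer (308,247). The rack is beyond it at (150–320, 150–204) and the cup is at (437,213). Reversed on the rack, left to right: atomizer +135, comb +45, trimmer −45, dish −135.

```bash
cat > m1.py <<'E'
from h import *
np.set_printoptions(precision=1,suppress=True)
T=cv2.imread("pics/top0.png");S=cv2.imread("pics/side0.png");ct=bot.camera_model("top");cs=bot.camera_model("side")
def mask(I,lo,hi,box):
    m=cv2.inRange(cv2.cvtColor(I,cv2.COLOR_BGR2HSV),lo,hi);b=np.zeros_like(m);x0,y0,x1,y1=box;b[y0:y1,x0:x1]=m[y0:y1,x0:x1];return b
def quad(m,k=5):
    m=cv2.morphologyEx(m,cv2.MORPH_CLOSE,np.ones((k,k)));c=max(cv2.findContours(m,0,2)[0],key=cv2.contourArea)
    h=cv2.convexHull(c);p=h
    for e in np.arange(2,15,.5):
        p=cv2.approxPolyDP(h,e,True)
        if len(p)<=4:break
    return p[:,0].astype(float)
W=((0,0,150),(180,45,255))
rt=quad(mask(T,*W,(130,140,340,212)));rs=quad(mask(S,*W,(262,80,390,205)))
D=((0,90,20),(16,255,150))
st=quad(mask(T,*D,(140,210,350,300)),25);ss=quad(mask(S,*D,(190,100,330,250)),25)
for n,a,b in(("rack",rt,rs),("shelf",st,ss)):
    print(n,a.tolist(),b.tolist())
    for u in a:
        r=[(tri(ct,u,cs,v)) for v in b];P,e=min(r,key=lambda t:t[1]);print(u,P,e)
# atomizer: top of cap ellipse centre ; dish rim
print("rack@30",[onz(ct,u,30) for u in rt]);print("shelf@45",[onz(ct,u,45) for u in st])
for n,u,v in(("atom",(307.5,247),(276,172)),("dish",(175.5,257),(226,118)),):
    print(n,tri(ct,u,cs,v))
print("comb@57",onz(ct,(265,250),57))
for n,b in(("top",T[135:300,130:350]),("side",S[75:245,185:395])):cv2.imwrite(f"pics/{n}c.png",cv2.resize(b,None,fx=3.5 if n=="top" else 3.5,fy=3.5,interpolation=2))
E
python3 m1.py
```

```text
rack [[152.0, 151.0], [318.0, 152.0], [318.0, 202.0], [148.0, 200.0]] [[268.0, 98.0], [309.0, 88.0], [379.0, 183.0], [329.0, 200.0]]
[152. 151.] [696.3 253.1  27.6] 6.0067098599430375
[318. 152.] [ 689.2 -115.4   29.1] 1.2945345496045393
[318. 202.] [ 575.2 -115.    33.2] 0.9037333363589941
[148. 200.] [583.3 252.5  31.8] 2.837011596811726
shelf [[330.0, 223.0], [332.0, 274.0], [156.0, 283.0], [158.0, 230.0]] [[202.0, 121.0], [253.0, 118.0], [316.0, 216.0], [264.0, 239.0]]
[330. 223.] [ 531.7 -141.2   36.1] 4.1393095670238775
[332. 274.] [ 425.1 -144.6   31. ] 4.087113824771828
[156. 283.] [407.5 217.8  44.4] 2.746499511281421
[158. 230.] [527.7 240.1  -4.8] 14.542376727423218
rack@30 [array([692.5, 252.7,  30. ]), array([ 688.3, -115.2,   30. ]), array([ 576.2, -115.1,   30. ]), array([582.2, 253.5,  30. ])]
shelf@45 [array([ 528.6, -140.6,   45. ]), array([ 423.1, -144. ,   45. ]), array([406.1, 217.8,  45. ]), array([515.3, 221.1,  45. ])]
atom (array([475.6, -98.4, 141.2]), np.float64(6.131275182698062))
dish (array([457.9, 172. ,  69. ]), np.float64(0.21685518996010802))
comb@57 [472.   -6.8  57. ]
```

View pics/topc.png

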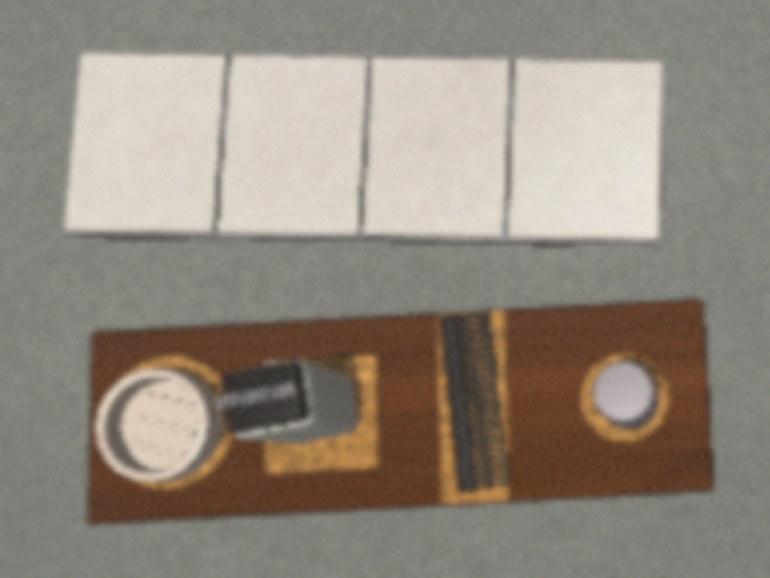

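The enlarged top picture confirms the order and the trimmer's small turn. The rack centre is near (635, 69) with a yaw of about -0.013, and the shelf yaw is about +0.045. Next I raise the arm, turn to yaw 0 and move over the shelf for a close look with the wrist camera.

Request:
carry_out:
  motion: [0, 0, 0.156, 0, 0, -2.5, 8.5, 0, 0, 0.156, 0, 0, -2.5, 8.5, 0, 0, 0.156, 0, 0, -2.5, 8.5, 0, 0, 0, 1, -5, 0, 8.5, 0, 0, 0, 1, -5, 0, 8.5]

```text
time: 0.78
tool_pos: [324.4, -501.5, 296.3]
orientation: [[1.0, -0.001, 0.0], [-0.001, -1.0, 0.0], [0.0, -0.0, -1.0]]
contact_force: [0.7, -0.4, -0.4]
gripper_width: 0.994
grasp_force: 0.0
```

Request:
carry_out:
  motion: [0, 0, 0, 1, -5, 0, 8.5, 0, 0, 0, 1, -5, 0, 8.5, 0, 0, 0, 1, -5, 0, 8.5, 0, 0, 0, 1, -5, 0, 8.5, 0, 0, 0, 1, -5, 0, 8.5]

```text
time: 1.4
tool_pos: [374.4, -250.7, 296.2]
orientation: [[1.0, -0.001, 0.0], [-0.001, -1.0, 0.0], [0.0, -0.0, -1.0]]
contact_force: [1.2, 0.4, 0.5]
gripper_width: 0.994
grasp_force: 0.0
```

Request:
carry_out:
  motion: [0, 0, 0, 1, -5, 0, 8.5, 0, 0, 0, 1, -5, 0, 8.5, 0, 0, 0, 1, -5, 0, 8.5, 0, 0, 0, 1, -5, 0, 8.5, 0, 0, 0, 0, 0, 0, 8.5]

```text
time: 2.02
tool_pos: [414.5, -49.7, 296.4]
orientation: [[1.0, 0.006, 0.0], [0.006, -1.0, 0.0], [0.0, -0.0, -1.0]]
contact_force: [-0.6, -0.6, 0.4]
gripper_width: 0.997
grasp_force: 0.0
```

Run:
```python
from h import *
import pickle
c=bot.camera_model("wrist");I=bot.snapshot("wrist");cv2.imwrite("pics/w1.png",I);pickle.dump(c,open("w1.pkl","wb"))
print(c["xyz"])
```

```text
[498.71712979 -49.75734602 448.4539788 ]
```

Request:
carry_out:
  motion: [0, 0, 0, 1, -3, 0, 8.5, 0, 0, 0, 1, -3, 0, 8.5, 0, 0, 0, 1, -3, 0, 8.5, 0, 0, 0, 1, -3, 0, 8.5, 0, 0, 0, 0, 0, 0, 8.5]

```text
time: 2.7
tool_pos: [454.8, 67.3, 296.1]
orientation: [[1.0, 0.001, -0.001], [0.001, -1.0, -0.0], [-0.001, 0.0, -1.0]]
contact_force: [0.4, 0.4, -0.4]
gripper_width: 0.997
grasp_force: 0.0
```

Run:
```python
from h import *
import pickle
c=bot.camera_model("wrist");I=bot.snapshot("wrist");cv2.imwrite("pics/w2.png",I);pickle.dump(c,open("w2.pkl","wb"))
print(c["xyz"])
a=cv2.imread("pics/w1.png");cv2.imwrite("pics/w12.png",cv2.resize(np.vstack([a[:,:],I]),(480,600)))
```

```text
[539.23406851  66.91479796 448.13264881]
```

View pics/w1.png

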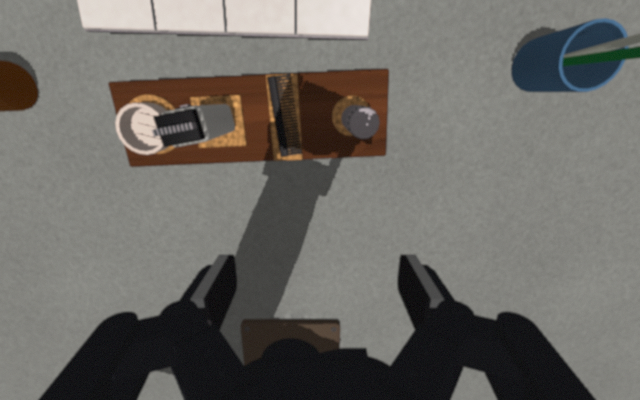

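View pics/w2.png

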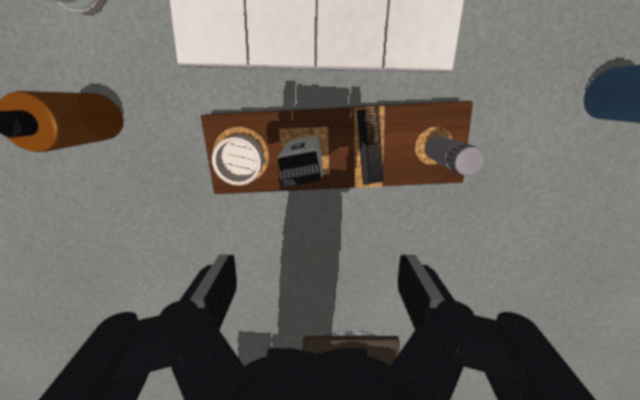

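w1 shows the dish rim (142,128), trimmer head (178,128), comb (284,115) and cap top (365,123). w2 shows the rim (238,160), trimmer head (300,163), comb (370,145) and cap top (468,158). I'll measure these and view an enlarged crop of the trimmer and comb.

```bash
cat > m2.py <<'E'
from h import *
import pickle
np.set_printoptions(precision=1,suppress=True)
I1=cv2.imread("pics/w1.png");I2=cv2.imread("pics/w2.png");T=cv2.imread("pics/top0.png")
c1,c2=[pickle.load(open(f"w{i}.pkl","rb")) for i in(1,2)];ct=bot.camera_model("top")
def blob(I,f,box,k=3):
    x0,y0,x1,y1=box;g=I[y0:y1,x0:x1].astype(int);m=f(g).astype(np.uint8)*255
    m=cv2.morphologyEx(m,cv2.MORPH_CLOSE,np.ones((k,k),np.uint8))
    c=max(cv2.findContours(m,0,2)[0],key=cv2.contourArea);return cv2.convexHull(c)+np.array([x0,y0])
white=lambda g:g.min(2)>120
grey=lambda g:(g.max(2)-g.min(2)<40)&(g.mean(2)>85)
black=lambda g:g.max(2)<62
e=lambda h:(cv2.fitEllipse(h)[0],np.round(cv2.fitEllipse(h)[1],1).tolist())
d1,d2,dt=e(blob(I1,white,(110,98,160,160)))[0:2],e(blob(I2,white,(205,130,270,190))),e(blob(T,white,(152,238,192,277)))
print("dish",d1,d2,dt,tri(c2,d2[0],ct,dt[0]),onz(c2,d2[0],80),onz(ct,dt[0],80))
# rack: white quads in w1(front part), w2
for I,c,n,box in((I1,c1,"w1",(60,0,390,50)),(I2,c2,"w2",(150,0,480,80))):
    h=blob(I,lambda g:g.min(2)>130,box,5);pts=h[:,0];print(n,"rack bottom L/R",[ (p.tolist(),onz(c,p,30)) for p in (pts[np.argmax(pts[:,1]-.5*pts[:,0])],pts[np.argmax(pts[:,1]+.5*pts[:,0])])])
h=blob(I2,black,(352,100,388,190),3);r=cv2.minAreaRect(h);print("comb",r,onz(c2,r[0],57),[onz(c2,p,57) for p in cv2.boxPoints(r)])
A=cv2.resize(I2[95:200,200:345],None,fx=5.3,fy=5.3,interpolation=2)
cv2.imwrite("pics/crop1.png",A)
B=cv2.resize(I2[95:200,345:495],None,fx=5.3,fy=5.3,interpolation=2)
cv2.imwrite("pics/crop2.png",B)
E
python3 m2.py
```

```text
dish ((116.53471374511719, 128.6708221435547), [61.2, 107.0]) ((236.0603790283203, 160.61131286621094), [46.3, 50.8]) ((173.02435302734375, 256.00372314453125), [31.4, 32.7]) (array([460.3, 176.1,  68.9]), np.float64(2.3007402534797787)) [463.1 171.8  80. ] [459.5 173.1  80. ]
w1 rack bottom L/R [([83, 31], array([579.9, 251.9,  30. ])), ([375, 49], array([ 561.3, -125.7,   30. ]))]
w2 rack bottom L/R [([173, 64], array([582.9, 257.9,  30. ])), ([453, 76], array([ 568.4, -117. ,   30. ]))]
comb ((367.5, 145.5), (81.0, 31.0), 90.0) [479.2  -2.4  57. ] [array([531.6,  20.8,  57. ]), array([531.6, -19.5,  57. ]), array([421.7, -27.9,  57. ]), array([421.7,  16.3,  57. ])]
```

View pics/crop1.png

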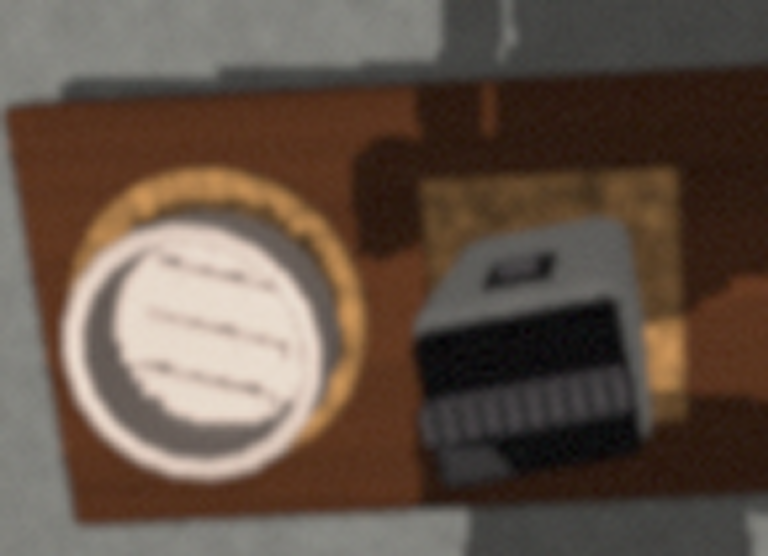

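View pics/crop2.png

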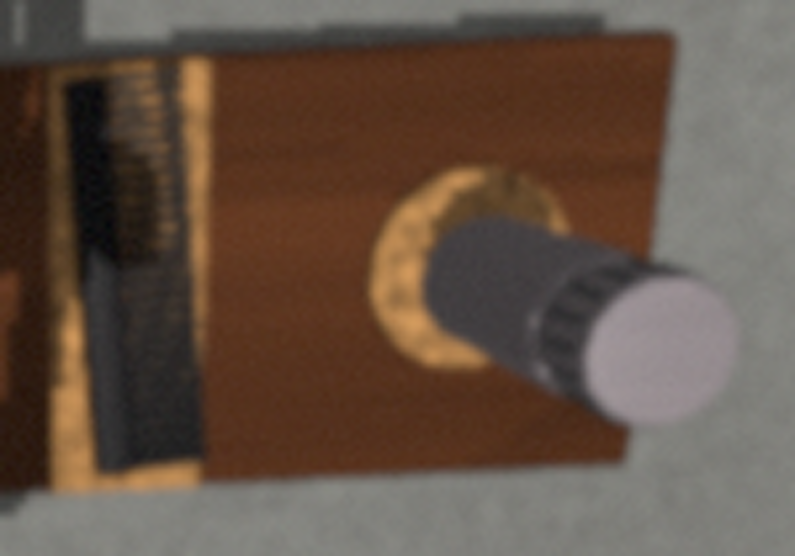

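crop1: dish rim centre (193,350). Trimmer far face: top corners (415,330) and (615,297), foot corners about (475,240) and (622,218). crop2: cap-top centre (662,351); comb corners (65,88), (180,66), (203,457) and (100,470).

```bash
cat > m3.py <<'E'
from h import *
import pickle
np.set_printoptions(precision=1,suppress=True)
c1,c2=[pickle.load(open(f"w{i}.pkl","rb")) for i in(1,2)];ct=bot.camera_model("top")
a=lambda x,y:(x/5.3+200-.4,y/5.3+95-.4);b=lambda x,y:(x/5.3+345-.4,y/5.3+95-.4);t=lambda x,y:(x/3.5+130-.35,y/3.5+135-.35)
print("dish tri",tri(c2,a(193,350),ct,t(154,425)),onz(c2,a(193,350),80),onz(ct,t(154,425),80))
print("atom tri",tri(c2,b(662,351),ct,t(625,391)),tri(c2,b(662,351),c1,(364.7,123)),onz(c2,b(662,351),143),onz(ct,t(625,391),143))
q=[onz(c2,b(*p),57) for p in((65,88),(180,66),(203,457),(100,470))];print("comb",*q,np.mean(q,0))
for z,p in((156,((415,330),(615,297))),(48,((475,240),(622,218)))):
    L,R=[onz(c2,a(*k),z) for k in p];v=L-R;yaw=np.arctan2(v[1],v[0])-np.pi/2;print("trim",L,R,np.linalg.norm(v),"yaw",round(yaw,3),"ctr",(L+R)/2-18*np.array([np.cos(yaw),np.sin(yaw),0]))
m=[onz(c2,a(*k),48) for k in((420,180),(678,168),(688,420))];print("tmat",*m,(m[0]+m[2])/2)
print("amat",onz(c2,b(468,267),48),"dmat",onz(c2,a(218,310),48))
# rack lines ends in w2 / top: front edge & dark lines in top
print("rack top lines",[onz(ct,t(*p),30) for p in((80,53),(662,60),(660,238),(66,230),(228,56),(216,234),(369,57),(361,235),(512,58),(507,237))])
E
python3 m3.py
```

```text
dish tri (array([460.1, 176.2,  66.8]), np.float64(1.1353655743992306)) [463.  171.8  80. ] [459.4 171.8  80. ]
atom tri (array([474.6, -99.3, 140.4]), np.float64(1.8377206192593365)) (array([ 475.4, -100. ,  140. ]), np.float64(0.021139759425975548)) [476.  -98.4 143. ] [473.6 -99.1 143. ]
comb [523.9  14.1  57. ] [529.1 -13.9  57. ] [429.4 -27.2  57. ] [425.8   0.2  57. ] [477.   -6.7  57. ]
trim [482.7 106.7 156. ] [489.2  67.8 156. ] 39.37492967077956 yaw 0.164 ctr [468.2  84.3 156. ]
trim [485.5 104.7  48. ] [491.2  66.4  48. ] 38.76432900706382 yaw 0.147 ctr [470.5  82.9  48. ]
tmat [500.8 118.4  48. ] [503.8  52.   48. ] [437.2  48.4  48. ] [469.   83.4  48. ]
amat [478.6 -94.9  48. ] dmat [467.2 173.3  48. ]
rack top lines [array([695.3, 251.8,  30. ]), array([ 688.7, -117. ,   30. ]), array([ 574.8, -115.6,   30. ]), array([581.4, 252.4,  30. ]), array([692.8, 157.7,  30. ]), array([578.5, 159.1,  30. ]), array([691.7,  68.3,  30. ]), array([577.5,  69.3,  30. ]), array([690.6, -22.2,  30. ]), array([575.8, -21.1,  30. ])]
```

Request:
carry_out:
  motion: [0, 0, 0, 0.5, 4.15, 0, 8.5, 0, 0, 0, 0.5, 4.15, 0, 8.5, 0, 0, 0, 0.5, 4.15, 0, 8.5, 0, 0, 0, 0.5, 4.1, 0, 8.5, 0, 0, 0, 0, 0, 4, 8.5]

```text
time: 3.38
tool_pos: [476.0, -103.3, 259.7]
orientation: [[1.0, -0.007, 0.007], [-0.007, -1.0, -0.005], [0.007, 0.004, -1.0]]
contact_force: [-0.1, 0.5, -1.2]
gripper_width: 0.996
grasp_force: 0.0
```

Request:
carry_out:
  motion: [0, 0, 0, 0, 0, 5, 6, 0, 0, 0, 0, 0, 5, 6, 0, 0, 0, 0, 0, 3, 6, 0, 0, 0, 0, 0, 2, 6, 0, 0, 0, 0, 0, 0, 6]
  newtons: 30

```text
time: 4.0
tool_pos: [472.5, -98.9, 104.7]
orientation: [[1.0, -0.002, -0.004], [-0.002, -1.0, 0.001], [-0.004, -0.001, -1.0]]
contact_force: [0.6, 0.5, -0.3]
gripper_width: 0.703
grasp_force: 0.0
```

Request:
carry_out:
  motion: [0, 0, 0, 0.2, 0, 0, 2.5, 0, 0, 0, 0, 0, 0, 2.5, 0, 0, 0, 0, 0, 0, 2.5, 0, 0, 0, 0, 0, 0, 2.5, 0, 0, 0, 0, 0, 0, 2.5]
  newtons: 30

```text
time: 4.62
tool_pos: [477.7, -98.7, 108.1]
orientation: [[1.0, 0.0, 0.003], [0.0, -1.0, -0.002], [0.003, 0.002, -1.0]]
contact_force: [-0.2, -0.9, 5.4]
gripper_width: 0.36
grasp_force: 30.2
```

Request:
carry_out:
  motion: [0, 0, 0, 0, 0, -2, 2.5, 0, 0, 0, 0, 0, -4.5, 2.5, 0, 0, 0, 0, 0, -4.5, 2.5, 0, 0, 0, 0, 0, -4, 2.5, 0, 0, 0, 2, -3.5, 0, 2.5]

```text
time: 5.25
tool_pos: [498.0, -64.2, 260.6]
orientation: [[1.0, -0.004, 0.007], [-0.004, -1.0, -0.002], [0.007, 0.002, -1.0]]
contact_force: [0.3, -0.7, -0.8]
gripper_width: 0.358
grasp_force: 30.1
```

Request:
carry_out:
  motion: [0, 0, 0, 2.5, -4.5, 0, 2.5, 0, 0, 0, 2.5, -4.5, 0, 2.5, 0, 0, 0, 2.5, -4.5, 0, 2.5, 0, 0, 0, 2.5, -4.5, 0, 2.5, 0, 0, 0, 2, -4, 0, 2.5]

```text
time: 5.88
tool_pos: [616.5, 159.0, 255.2]
orientation: [[1.0, 0.001, -0.002], [0.001, -1.0, 0.0], [-0.002, -0.0, -1.0]]
contact_force: [0.3, -0.7, -0.2]
gripper_width: 0.364
grasp_force: 30.1
```

Request:
carry_out:
  motion: [0, 0, 0, 2, -4.7, 0, 2.5, 0, 0, 0, 0, 0, 0, 2.5]

```text
time: 6.12
tool_pos: [636.2, 207.2, 254.5]
orientation: [[1.0, 0.004, -0.003], [0.004, -1.0, 0.001], [-0.003, -0.001, -1.0]]
contact_force: [-0.3, -1.0, -0.5]
gripper_width: 0.367
grasp_force: 30.2
```

Request:
carry_out:
  motion: [0, 0, 0, 0, 0.3, 4, 2.5, 0, 0, 0, 0, 0, 5, 2.5, 0, 0, 0, 0, 0, 4, 2.5, 0, 0, 0, 0, 0, 1.5, 2.5, 0, 0, 0, 0, 0, 0, 2.5]

```text
time: 6.75
tool_pos: [635.8, 200.4, 110.6]
orientation: [[1.0, -0.001, -0.002], [-0.001, -1.0, -0.0], [-0.002, 0.0, -1.0]]
contact_force: [0.0, 0.5, -0.9]
gripper_width: 0.365
grasp_force: 30.2
```

Request:
carry_out:
  motion: [0, 0, 0, 0.1, -0.3, 0.5, 2.5, 0, 0, 0, 0, 0, 0.4, 2.5, 0, 0, 0, 0, 0, 0.3, 2.5, 0, 0, 0, 0, 0, 0.2, 2.5, 0, 0, 0, 0, 0, 0, 2.5]

```text
time: 7.38
tool_pos: [637.4, 203.9, 97.3]
orientation: [[1.0, -0.0, -0.0], [-0.0, -1.0, -0.0], [-0.0, 0.0, -1.0]]
contact_force: [-0.5, 0.7, -0.9]
gripper_width: 0.363
grasp_force: 30.2
```

Request:
carry_out:
  motion: [0, 0, 0, 0, 0, 0.2, 2.5, 0, 0, 0, 0, 0, 0.2, 2.5, 0, 0, 0, 0, 0, 0.2, 2.5, 0, 0, 0, 0, 0, 0, 2.5]

```text
time: 7.88
tool_pos: [637.3, 203.9, 91.1]
orientation: [[1.0, -0.0, -0.001], [-0.0, -1.0, -0.0], [-0.001, 0.0, -1.0]]
contact_force: [-0.7, 0.3, -0.7]
gripper_width: 0.361
grasp_force: 30.2
```

Request:
carry_out:
  motion: [0, 0, 0, 0, 0, 0.2, 2.5, 0, 0, 0, 0, 0, 0.1, 2.5, 0, 0, 0, 0, 0, 0, 2.5]

```text
time: 8.25
tool_pos: [638.3, 204.1, 90.3]
orientation: [[1.0, -0.0, 0.002], [-0.0, -1.0, 0.0], [0.002, -0.0, -1.0]]
contact_force: [-1.9, -0.3, 5.6]
gripper_width: 0.357
grasp_force: 30.8
```

Request:
carry_out:
  motion: [0, 0, 0, 0, 0, 0, 4, 0, 0, 0, 0, 0, 0, 5.5, 0, 0, 0, 0, 0, 0, 6.5, 0, 0, 0, 0, 0, -1, 6.5, 0, 0, 0, 0, 0, -3, 6.5]

```text
time: 8.88
tool_pos: [636.1, 203.7, 127.0]
orientation: [[1.0, -0.0, -0.004], [-0.0, -1.0, -0.001], [-0.004, 0.001, -1.0]]
contact_force: [0.4, 0.1, -0.3]
gripper_width: 0.762
grasp_force: 0.0
```

Request:
carry_out:
  motion: [0, 0, 0, 0, 0, -4, 7, 0, 0, 0, 0, 0, -5, 7, 0, 0, 0, -1, 3, -2, 7, 0, 0, 0, -3, 4.5, 0, 7, 0, 0, 0, -3, 4.5, 0, 7]

```text
time: 9.5
tool_pos: [567.1, 83.0, 239.9]
orientation: [[1.0, 0.001, 0.002], [0.001, -1.0, -0.0], [0.002, 0.0, -1.0]]
contact_force: [0.2, -0.4, 0.2]
gripper_width: 0.818
grasp_force: 0.0
```

Request:
carry_out:
  motion: [0, 0, -0.07, -3, 3, 0, 7, 0, 0, -0.07, -3, 3, 0, 7, 0, 0, 0, -2.5, 3, 0, 7, 0, 0, 0, 0, 0, 0, 5.5]

```text
time: 10.0
tool_pos: [488.4, -12.7, 239.5]
orientation: [[0.991, 0.136, 0.002], [0.136, -0.991, -0.001], [0.002, 0.001, -1.0]]
contact_force: [-0.2, -0.0, 0.2]
gripper_width: 0.646
grasp_force: 0.0
```

```bash
cat > go.py <<'E'
from h import *
import sys
x,y,z,yaw=map(float,sys.argv[1:5]);s=bot.sense();R=np.array(s["orientation"]);cy=np.arctan2(R[1,0],R[0,0])
d=R.T@(np.array([x,y,z])-s["tool_pos"])/10;print("pos",np.round(s["tool_pos"],1),"yaw",round(cy,3),"f",np.round(s["contact_force"],1),"w",round(s["gripper_width"],3),"t",s["time"]);print("shift cm",np.round(d,2),"wz",round(cy-yaw,3))
E
python3 go.py 477 -6.7 80 0.137
```

```text
pos [488.4 -12.7 239.5] yaw 0.137 f [-0.2 -0.   0.2] w 0.646 t 10.0
shift cm [-1.07 -0.76 15.94] wz -0.0
```

Request:
carry_out:
  motion: [0, 0, 0, -0.5, -0.4, 3, 5.5, 0, 0, 0, -0.5, -0.4, 5, 5.5, 0, 0, 0, 0, 0, 5, 5.5, 0, 0, 0, 0, 0, 2.5, 5.5, 0, 0, 0, 0, 0, 0, 5.5]
  newtons: 20

```text
time: 10.62
tool_pos: [476.8, -3.7, 81.7]
orientation: [[0.99, 0.14, -0.005], [0.14, -0.99, 0.001], [-0.004, -0.002, -1.0]]
contact_force: [0.1, -0.6, 0.2]
gripper_width: 0.644
grasp_force: 0.0
```

```bash
python3 - <<'E'
from h import *
cv2.imwrite("pics/w3.png",bot.snapshot("wrist"))
E
python3 go.py 477 -6.7 67 0.137
```

```text
pos [478.3  -4.1  83.6] yaw 0.14 f [-0.3  0.2  0.3] w 0.646 t 10.675
shift cm [-0.17  0.24  1.66] wz 0.003
```

View pics/w3.png

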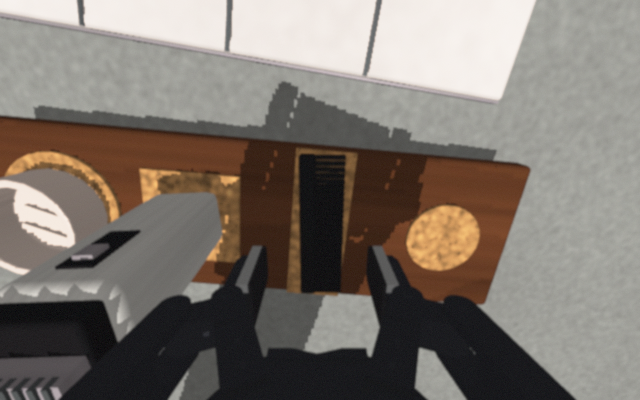

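w3: the comb (300–345, 150–292) lies centred between the fingertips and parallel to the pads. The atomizer's mat at (444,238) is empty.

Request:
carry_out:
  motion: [0, 0, 0, -0.1, 0.2, 0.8, 5, 0, 0, 0, 0, 0, 0.5, 4.5, 0, 0, 0, 0, 0, 0.2, 4, 0, 0, 0, 0, 0, 0, 3.8, 0, 0, 0, 0, 0, 0, 3.8]

```text
time: 11.3
tool_pos: [477.6, -6.9, 68.8]
orientation: [[0.99, 0.139, 0.0], [0.139, -0.99, -0.0], [0.0, 0.0, -1.0]]
contact_force: [0.0, 0.4, 0.7]
gripper_width: 0.448
grasp_force: 0.0
```

Request:
carry_out:
  motion: [0, 0, 0, 0, 0, 0.2, 3.8, 0, 0, 0, 0, 0, 0.1, 3.8, 0, 0, 0, 0, 0, 0, 3.8]

```text
time: 11.68
tool_pos: [477.3, -6.8, 65.4]
orientation: [[0.99, 0.139, -0.0], [0.139, -0.99, 0.0], [-0.0, -0.0, -1.0]]
contact_force: [-0.0, 0.5, 0.5]
gripper_width: 0.445
grasp_force: 0.0
```

Request:
carry_out:
  motion: [0, 0, 0, 0, 0, 0, 2.4, 0, 0, 0, 0, 0, 0, 2.4, 0, 0, 0, 0, 0, 0, 2.4]
  newtons: 20

```text
time: 12.05
tool_pos: [477.4, -6.8, 65.6]
orientation: [[0.99, 0.139, 0.0], [0.139, -0.99, 0.0], [0.0, 0.0, -1.0]]
contact_force: [-0.4, 0.3, 0.0]
gripper_width: 0.279
grasp_force: 0.0
```

Run:
```python
from h import *
I=bot.snapshot("wrist");cv2.imwrite("pics/w4.png",cv2.resize(I[130:320,200:450],None,fx=3,fy=3,interpolation=2))
```

```text
(no output)
```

View pics/w4.png

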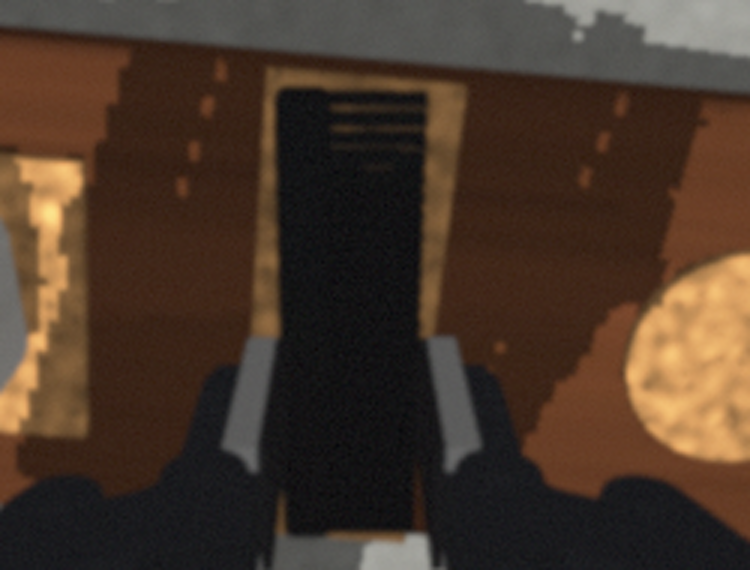

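w4: the fingertips lie alongside the comb with hair-thin gaps left at (280,400) and (425,400), so I close further.

Request:
carry_out:
  motion: [0, 0, 0, 0, 0, 0, 1.5, 0, 0, 0, 0, 0, 0, 1.0, 0, 0, 0, 0, 0, 0, 0.8]
  newtons: 20

```text
time: 12.48
tool_pos: [477.4, -6.8, 65.5]
orientation: [[0.99, 0.139, 0.0], [0.139, -0.99, -0.0], [0.0, 0.0, -1.0]]
contact_force: [-0.5, 1.0, 0.4]
gripper_width: 0.093
grasp_force: 0.0
```

Run:
```python
from h import *
I=bot.snapshot("wrist");cv2.imwrite("pics/w5.png",cv2.resize(I[130:320,200:450],None,fx=3,fy=3,interpolation=2))
print(bot.sense()["gripper_width"],bot.sense()["grasp_force"])
```

```text
0.09786006530104656 0.0
```

View pics/w5.png

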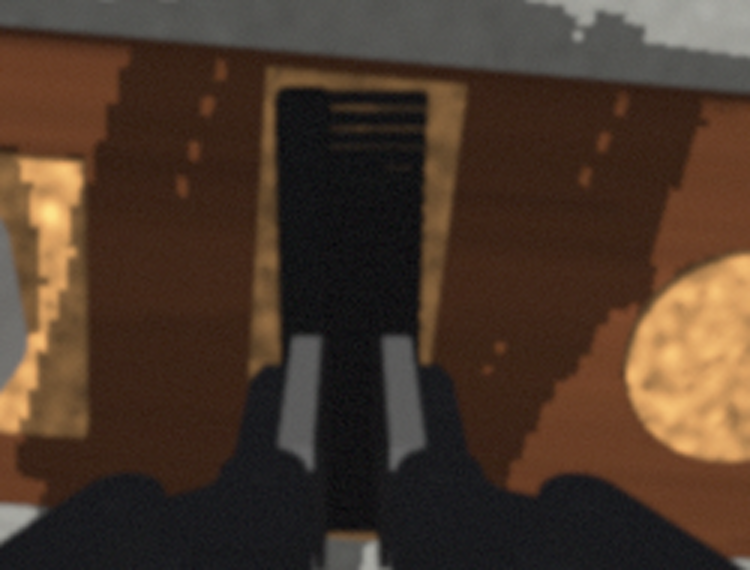

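w5: the fingers closed above the comb, which has not moved, so the tips sit higher than assumed. I'll open and go lower, feeling for contact.

Request:
carry_out:
  motion: [0, 0, 0, 0, 0, 0, 4, 0, 0, 0, 0, 0, 0, 4, 0, 0, 0, 0, 0, 0, 4, 0, 0, 0, 0, 0, 0.4, 4, 0, 0, 0, 0, 0, 0, 4]

```text
time: 13.15
tool_pos: [477.0, -6.7, 61.0]
orientation: [[0.99, 0.139, -0.001], [0.139, -0.99, 0.0], [-0.001, -0.0, -1.0]]
contact_force: [-0.2, -0.5, 0.4]
gripper_width: 0.463
grasp_force: 0.0
```

Request:
carry_out:
  motion: [0, 0, 0, 0, 0, 0.3, 4, 0, 0, 0, 0, 0, 0, 4]

```text
time: 13.4
tool_pos: [477.1, -6.7, 58.2]
orientation: [[0.99, 0.139, -0.001], [0.139, -0.99, 0.0], [-0.001, -0.0, -1.0]]
contact_force: [0.5, 0.0, -0.3]
gripper_width: 0.469
grasp_force: 0.0
```

Request:
carry_out:
  motion: [0, 0, 0, 0, 0, 0.2, 4, 0, 0, 0, 0, 0, 0, 3.8]

```text
time: 13.65
tool_pos: [477.3, -6.8, 56.4]
orientation: [[0.99, 0.139, -0.0], [0.139, -0.99, 0.0], [-0.0, -0.0, -1.0]]
contact_force: [0.2, -0.9, 0.8]
gripper_width: 0.441
grasp_force: 0.0
```

Request:
carry_out:
  motion: [0, 0, 0, 0, 0, 0.2, 3.8, 0, 0, 0, 0, 0, 0, 3.6]

```text
time: 13.9
tool_pos: [477.2, -6.8, 54.3]
orientation: [[0.99, 0.139, -0.0], [0.139, -0.99, 0.0], [-0.0, -0.0, -1.0]]
contact_force: [-0.4, 0.2, 0.6]
gripper_width: 0.422
grasp_force: 0.0
```

Request:
carry_out:
  motion: [0, 0, 0, 0, 0, 0, 2.2, 0, 0, 0, 0, 0, 0, 1.8, 0, 0, 0, 0, 0, 0, 1.8]
  newtons: 20

```text
time: 14.28
tool_pos: [477.4, -6.8, 54.6]
orientation: [[0.99, 0.139, 0.0], [0.139, -0.99, -0.0], [0.0, 0.0, -1.0]]
contact_force: [0.1, 0.1, 0.0]
gripper_width: 0.211
grasp_force: 0.0
```

No contact at this height either. Before going on I'll check the heights numerically: triangulate the empty atomizer mat between the earlier view (w2) and a picture from this pose.

Run:
```python
from h import *
import pickle
np.set_printoptions(precision=1,suppress=True)
c=bot.camera_model("wrist");I=bot.snapshot("wrist");cv2.imwrite("pics/w6.png",I);c2=pickle.load(open("w2.pkl","rb"))
s=bot.sense();print(c["xyz"],s["tool_pos"],s["gripper_width"],s["grasp_force"],s["contact_force"],s["q"])
h=cv2.cvtColor(I,cv2.COLOR_BGR2HSV);m=cv2.inRange(h,(8,100,120),(25,255,255));m[:,:370]=0
k=max(cv2.findContours(m,0,2)[0],key=cv2.contourArea);e=cv2.fitEllipse(k);print("mat ellipse",e,cv2.boundingRect(k))
x,y,w,hh=cv2.boundingRect(k)
for z in(30,40,48,56):print(z,onz(c,e[0],z),"width",onz(c,(x,y+hh/2),z)[1]-onz(c,(x+w,y+hh/2),z)[1])
b=lambda x,y:(x/5.3+345-.4,y/5.3+95-.4)
print(tri(c,e[0],c2,b(468,267)))
for z in(-20,-10,0,10,20):  # where a tip at given distance ahead of TCP (centre / near edge of pad) shows
    R=s["orientation"];print(z,[proj(c,s["tool_pos"]+R@np.array([dx,dy,z])) for dx in(0,11) for dy in(-9,9)])
cv2.imwrite("pics/w6c.png",cv2.resize(I[130:320,200:450],None,fx=3,fy=3,interpolation=2))
```

```text
[560.8   4.4 206.7] [477.4  -6.8  54.6] 0.2114515525844715 0.0 [ 0.1 -0.8 -0.2] [-0.2  0.1  2.2  0.   0.9  1.2]
mat ellipse ((462.57891845703125, 257.08056640625), (67.5807113647461, 109.53589630126953), 84.74705505371094) (413, 220, 118, 75)
30 [ 471.1 -111.8   30. ] width 82.26015765614848
40 [ 476.2 -105.3   40. ] width 77.60383234212468
48 [ 480.3 -100.    48. ] width 73.87877209090567
56 [484.3 -94.7  56. ] width 70.15371183968662
(array([480.2, -96.3,  50.1]), np.float64(4.9392879022914284))
-20 [array([298.8, 266.4]), array([332.7, 266.4]), array([298.4, 248. ]), array([333., 248.])]
-10 [array([299.9, 256.6]), array([331.7, 256.6]), array([299.5, 239.1]), array([332.1, 239.1])]
0 [array([300.8, 247.9]), array([330.9, 247.9]), array([300.5, 231.2]), array([331.2, 231.2])]
10 [array([301.6, 240.1]), array([330.2, 240.1]), array([301.3, 224.2]), array([330.4, 224.2])]
20 [array([302.4, 233.1]), array([329.5, 233.1]), array([302.1, 217.8]), array([329.7, 217.8])]
```

View pics/w6c.png

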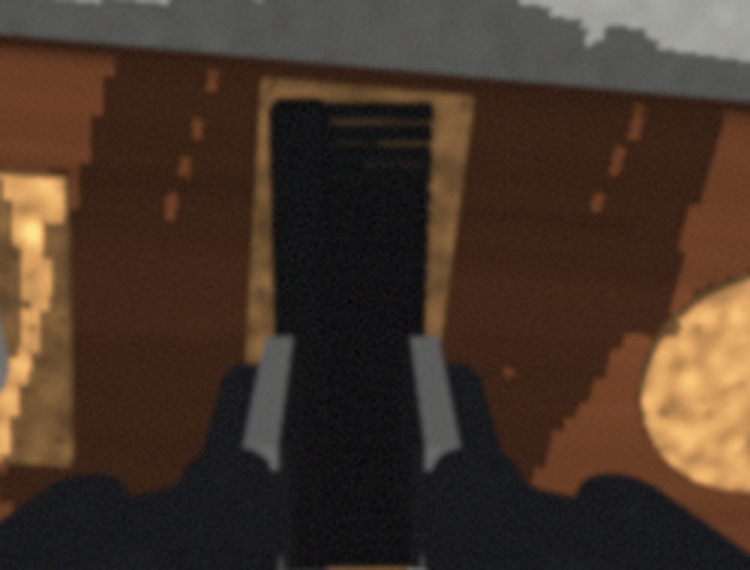

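w6c: the tips sit at row 242 and the mat check confirms the world heights, so the fingertips really end about 13 mm behind the reported TCP, where the text has them 19 mm ahead. I'll correct every height by about 31 mm and find the surface by touch.

Request:
carry_out:
  motion: [0, 0, 0, 0, 0, 0, 4, 0, 0, 0, 0, 0, 0, 4, 0, 0, 0, 0, 0, 0.4, 4, 0, 0, 0, 0, 0, 0.2, 4, 0, 0, 0, 0, 0, 0, 4]

```text
time: 14.95
tool_pos: [477.1, -6.7, 48.2]
orientation: [[0.99, 0.139, -0.001], [0.139, -0.99, 0.0], [-0.001, -0.0, -1.0]]
contact_force: [0.1, -0.2, 0.5]
gripper_width: 0.472
grasp_force: 0.0
```

Request:
carry_out:
  motion: [0, 0, 0, 0, 0, 0.2, 4, 0, 0, 0, 0, 0, 0.2, 4, 0, 0, 0, 0, 0, 0, 4]

```text
time: 15.32
tool_pos: [477.2, -6.8, 44.3]
orientation: [[0.99, 0.139, -0.001], [0.139, -0.99, 0.0], [-0.0, -0.0, -1.0]]
contact_force: [-0.3, 0.5, -0.2]
gripper_width: 0.472
grasp_force: 0.0
```

Request:
carry_out:
  motion: [0, 0, 0, 0, 0, 0.2, 4, 0, 0, 0, 0, 0, 0.1, 4, 0, 0, 0, 0, 0, 0, 4]

```text
time: 15.7
tool_pos: [477.3, -6.8, 41.4]
orientation: [[0.99, 0.139, -0.0], [0.139, -0.99, 0.0], [-0.0, -0.0, -1.0]]
contact_force: [-0.3, 0.4, -0.5]
gripper_width: 0.472
grasp_force: 0.0
```

Request:
carry_out:
  motion: [0, 0, 0, 0, 0, 0.2, 4, 0, 0, 0, 0, 0, 0.2, 4, 0, 0, 0, 0, 0, 0, 4]

```text
time: 16.08
tool_pos: [477.2, -6.8, 37.3]
orientation: [[0.99, 0.139, -0.001], [0.139, -0.99, 0.0], [-0.001, -0.0, -1.0]]
contact_force: [0.1, 0.7, 0.6]
gripper_width: 0.466
grasp_force: 0.0
```

Request:
carry_out:
  motion: [0, 0, 0, 0, 0, 0.2, 4, 0, 0, 0, 0, 0, 0, 3.3, 0, 0, 0, 0, 0, 0, 2.2, 0, 0, 0, 0, 0, 0, 2.2]
  newtons: 20

```text
time: 16.58
tool_pos: [479.0, -6.7, 37.9]
orientation: [[0.99, 0.139, 0.003], [0.139, -0.99, 0.0], [0.003, 0.0, -1.0]]
contact_force: [-2.6, 2.7, 11.4]
gripper_width: 0.345
grasp_force: 26.0
```

Gripped: opening 0.345 (29.5 mm) with 26 N. I lift.

Request:
carry_out:
  motion: [0, 0, 0, 0, 0, -0.5, 2.2, 0, 0, 0, 0, 0, -1.5, 2.2, 0, 0, 0, 0, 0, -3, 2.2, 0, 0, 0, 0, 0, -4, 2.2, 0, 0, 0, 0, 0, -4, 2.2]

```text
time: 17.2
tool_pos: [477.0, -6.8, 167.1]
orientation: [[0.99, 0.139, -0.0], [0.139, -0.99, -0.0], [-0.0, 0.0, -1.0]]
contact_force: [0.4, 0.5, -0.7]
gripper_width: 0.344
grasp_force: 19.9
```

```bash
python3 go.py 635.5 113.7 165 -0.015;python3 - <<'E'
from h import *
I=bot.snapshot("wrist");cv2.imwrite("pics/w7.png",I)
E
```

```text
pos [477.   -6.8 167.1] yaw 0.14 f [ 0.4  0.5 -0.7] w 0.344 t 17.2
shift cm [17.37 -9.72  0.21] wz 0.155
```

View pics/w7.png

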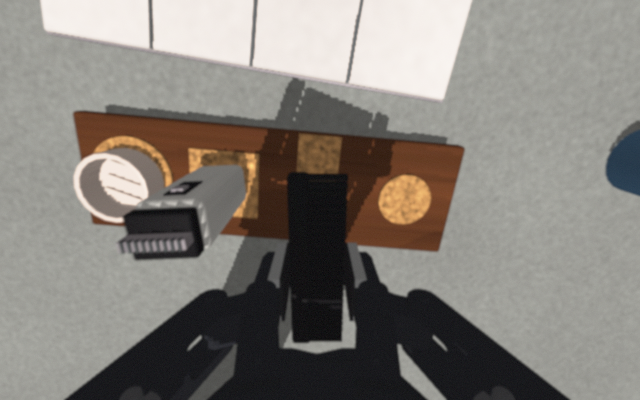

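w7: the comb hangs level and straight at (317,255) and its mat (318,150) is empty. Now over bay +45.

Request:
carry_out:
  motion: [0, 0, 0.08, 4, 0, 0, 2.2, 0, 0, 0.075, 4, 0, 0, 2.2, 0, 0, 0, 2.6, -3.7, 0, 2.2, 0, 0, 0, 2.6, -3.7, 0, 2.2, 0, 0, 0, 2.6, -3.7, 0, 2.2]

```text
time: 17.88
tool_pos: [637.3, 111.9, 165.8]
orientation: [[1.0, -0.016, 0.0], [-0.016, -1.0, -0.0], [0.0, 0.0, -1.0]]
contact_force: [0.9, -0.3, 0.4]
gripper_width: 0.348
grasp_force: 19.9
```

Request:
carry_out:
  motion: [0, 0, 0, 0, 0, 1, 2.2, 0, 0, 0, 0, 0, 3, 2.2, 0, 0, 0, 0, 0, 4, 2.2, 0, 0, 0, 0, 0, 3, 2.2, 0, 0, 0, 0, 0, 0, 2.2]

```text
time: 18.5
tool_pos: [633.1, 110.0, 51.8]
orientation: [[1.0, -0.016, -0.008], [-0.016, -1.0, -0.0], [-0.008, 0.001, -1.0]]
contact_force: [-0.6, -0.2, -0.5]
gripper_width: 0.342
grasp_force: 19.9
```

```bash
python3 go.py 635.5 113.7 25 -0.015
```

```text
pos [633.1 110.   51.8] yaw -0.016 f [-0.6 -0.2 -0.5] w 0.342 t 18.5
shift cm [ 0.25 -0.38  2.68] wz -0.001
```

Request:
carry_out:
  motion: [0, 0, 0, 0.1, -0.3, 1, 2.2, 0, 0, 0, 0, 0, 0.7, 2.2, 0, 0, 0, 0, 0, 0.5, 2.2, 0, 0, 0, 0, 0, 0.2, 2.2, 0, 0, 0, 0, 0, 0, 2.2]

```text
time: 19.12
tool_pos: [637.7, 114.0, 31.6]
orientation: [[1.0, -0.015, 0.0], [-0.015, -1.0, -0.0], [0.0, 0.0, -1.0]]
contact_force: [-0.4, -0.5, 0.1]
gripper_width: 0.34
grasp_force: 20.0
```

Request:
carry_out:
  motion: [0, 0, 0, 0, 0, 0.2, 2.2, 0, 0, 0, 0, 0, 0.2, 2.2, 0, 0, 0, 0, 0, 0, 2.2]

```text
time: 19.5
tool_pos: [637.5, 113.9, 27.3]
orientation: [[1.0, -0.015, -0.0], [-0.015, -1.0, -0.0], [-0.0, 0.0, -1.0]]
contact_force: [-0.4, -0.2, 0.2]
gripper_width: 0.343
grasp_force: 20.0
```

Request:
carry_out:
  motion: [0, 0, 0, -0.2, 0, 0.2, 2.2, 0, 0, 0, 0, 0, 0.2, 2.2, 0, 0, 0, 0, 0, 0, 2.2]

```text
time: 19.88
tool_pos: [635.4, 114.0, 23.2]
orientation: [[1.0, -0.015, -0.001], [-0.015, -1.0, -0.0], [-0.001, 0.0, -1.0]]
contact_force: [0.4, 0.1, -0.2]
gripper_width: 0.344
grasp_force: 20.0
```

Request:
carry_out:
  motion: [0, 0, 0, 0, 0, 0.15, 2.2, 0, 0, 0, 0, 0, 0.15, 2.2, 0, 0, 0, 0, 0, 0, 2.2]

```text
time: 20.25
tool_pos: [635.5, 114.0, 20.3]
orientation: [[1.0, -0.015, -0.0], [-0.015, -1.0, -0.0], [-0.0, 0.0, -1.0]]
contact_force: [-0.1, 0.4, -1.1]
gripper_width: 0.342
grasp_force: 20.0
```

Request:
carry_out:
  motion: [0, 0, 0, 0, 0, 0.15, 2.2, 0, 0, 0, 0, 0, 0, 2.2]

```text
time: 20.5
tool_pos: [635.8, 114.0, 19.9]
orientation: [[1.0, -0.015, -0.0], [-0.015, -1.0, -0.0], [-0.0, 0.0, -1.0]]
contact_force: [-3.3, -0.6, 5.0]
gripper_width: 0.345
grasp_force: 22.8
```

Request:
carry_out:
  motion: [0, 0, 0, 0, 0, 0, 3.3, 0, 0, 0, 0, 0, 0, 4, 0, 0, 0, 0, 0, 0, 4.5, 0, 0, 0, 0, 0, -1, 4.5, 0, 0, 0, 0, 0, -3, 5]

```text
time: 21.12
tool_pos: [634.0, 113.9, 57.6]
orientation: [[1.0, -0.015, -0.005], [-0.015, -1.0, -0.0], [-0.005, 0.0, -1.0]]
contact_force: [-0.0, -0.8, 0.3]
gripper_width: 0.587
grasp_force: 0.0
```

Request:
carry_out:
  motion: [0, 0, 0, 0, 0, -5, 6, 0, 0, 0, 0, 0, -5, 6.5, 0, 0, 0, -1, 0, -5, 7, 0, 0, -0.08, -4, 1, -1, 7, 0, 0, -0.09, -4, 1, 0, 7]

```text
time: 21.75
tool_pos: [546.4, 92.1, 221.8]
orientation: [[0.987, 0.158, 0.005], [0.158, -0.988, -0.0], [0.005, 0.001, -1.0]]
contact_force: [0.2, -0.4, 0.5]
gripper_width: 0.818
grasp_force: 0.0
```

Request:
carry_out:
  motion: [0, 0, 0, -4, 0, 0, 7, 0, 0, 0, -3.5, 0, 0, 7, 0, 0, 0, 0, 0, 0, 7]

```text
time: 22.12
tool_pos: [470.6, 80.6, 219.4]
orientation: [[0.988, 0.154, 0.001], [0.154, -0.988, -0.0], [0.001, 0.0, -1.0]]
contact_force: [0.1, 0.2, 0.5]
gripper_width: 0.819
grasp_force: 0.0
```

```bash
python3 go.py 469.5 83.5 130 0.155
python3 - <<'E'
from h import *
import pickle
np.set_printoptions(precision=1,suppress=True)
c=bot.camera_model("wrist");I=bot.snapshot("wrist");pickle.dump(c,open("w8.pkl","wb"));cv2.imwrite("pics/w8.png",I)
E
```

```text
pos [470.6  80.6 219.4] yaw 0.155 f [0.1 0.2 0.5] w 0.819 t 22.125
shift cm [-0.07 -0.3   8.94] wz -0.0
```

View pics/w8.png

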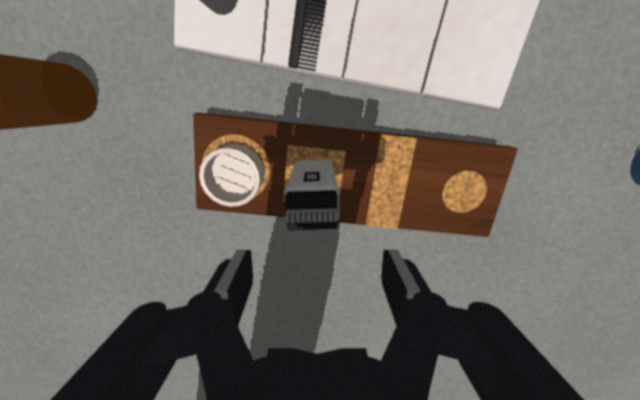

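w8: the trimmer (313,195) stands square to the tool and midway between the fingertips (247 and 387). The comb lies straight in its bay between the lines at 265 and 345.

Request:
carry_out:
  motion: [0, 0, 0, 0, -0.2, 3, 7, 0, 0, 0, 0, 0, 3, 7, 0, 0, 0, 0, 0, 2, 7, 0, 0, 0, 0, 0, 0.5, 7, 0, 0, 0, 0, 0, 0, 7]

```text
time: 22.8
tool_pos: [472.7, 82.6, 134.4]
orientation: [[0.988, 0.154, 0.0], [0.154, -0.988, 0.0], [0.0, 0.0, -1.0]]
contact_force: [1.0, -0.7, -0.0]
gripper_width: 0.819
grasp_force: 0.0
```

Request:
carry_out:
  motion: [0, 0, 0, 0, 0, 0.5, 7, 0, 0, 0, 0, 0, 0.5, 7, 0, 0, 0, 0, 0, 0, 7]

```text
time: 23.18
tool_pos: [471.6, 82.6, 123.8]
orientation: [[0.988, 0.154, -0.001], [0.154, -0.988, -0.0], [-0.001, -0.0, -1.0]]
contact_force: [0.5, 0.1, -0.2]
gripper_width: 0.815
grasp_force: 0.0
```

Request:
carry_out:
  motion: [0, 0, 0, 0, 0, 0.5, 7, 0, 0, 0, 0, 0, 0.5, 7, 0, 0, 0, 0, 0, 0, 7]

```text
time: 23.55
tool_pos: [471.3, 82.6, 113.3]
orientation: [[0.988, 0.154, -0.001], [0.154, -0.988, 0.0], [-0.001, -0.0, -1.0]]
contact_force: [-0.2, 0.1, 0.1]
gripper_width: 0.824
grasp_force: 0.0
```

Request:
carry_out:
  motion: [0, 0, 0, -0.2, 0, 0.4, 6, 0, 0, 0, 0, 0, 0, 4.5, 0, 0, 0, 0, 0, 0, 3.5, 0, 0, 0, 0, 0, 0, 3.5, 0, 0, 0, 0, 0, 0, 3.5]
  newtons: 35

```text
time: 24.18
tool_pos: [469.7, 82.2, 109.9]
orientation: [[0.988, 0.154, -0.0], [0.154, -0.988, -0.0], [-0.0, 0.0, -1.0]]
contact_force: [-0.3, -0.5, -1.6]
gripper_width: 0.515
grasp_force: 36.1
```

Request:
carry_out:
  motion: [0, 0, 0, 0, 0, -1, 3.5, 0, 0, 0, 0, 0, -4, 3.5, 0, 0, 0, 0, 0, -3, 3.5, 0, 0, 0.085, 2, 0, 0, 3.5, 0, 0, 0.085, 3, 1, 0, 3.5]

```text
time: 24.8
tool_pos: [521.0, 77.9, 191.8]
orientation: [[1.0, -0.017, 0.002], [-0.017, -1.0, 0.0], [0.002, -0.0, -1.0]]
contact_force: [0.4, 0.0, -1.0]
gripper_width: 0.514
grasp_force: 36.1
```

```bash
python3 go.py 634.1 23.7 115 -0.015
```

```text
pos [521.   77.9 191.8] yaw -0.017 f [ 0.4  0.  -1. ] w 0.514 t 24.8
shift cm [11.39  5.23  7.7 ] wz -0.002
```

Request:
carry_out:
  motion: [0, 0, 0, 3.7, 1.7, 0, 3.5, 0, 0, 0, 3.7, 1.7, 0, 3.5, 0, 0, 0, 3.7, 1.8, 0, 3.5, 0, 0, 0, 0, 0, 2, 3.5, 0, 0, 0, 0, 0, 2.5, 3.5]

```text
time: 25.42
tool_pos: [630.5, 23.8, 144.7]
orientation: [[1.0, -0.016, 0.0], [-0.016, -1.0, 0.0], [0.0, -0.0, -1.0]]
contact_force: [0.2, -0.2, -1.7]
gripper_width: 0.514
grasp_force: 36.1
```

Request:
carry_out:
  motion: [0, 0, 0, 0, 0, 2, 3.5, 0, 0, 0, 0, 0, 1, 3.5, 0, 0, 0, 0, 0, 0.5, 3.5, 0, 0, 0, 0, 0, 0, 3.5]

```text
time: 25.92
tool_pos: [630.6, 23.9, 110.4]
orientation: [[1.0, -0.015, 0.001], [-0.015, -1.0, -0.0], [0.001, 0.0, -1.0]]
contact_force: [0.6, -0.1, -0.3]
gripper_width: 0.516
grasp_force: 36.1
```

```bash
python3 go.py 634.1 23.7 92 -0.015
```

```text
pos [630.6  23.9 110.4] yaw -0.015 f [ 0.6 -0.1 -0.3] w 0.516 t 25.925
shift cm [0.35 0.01 1.84] wz -0.0
```

Request:
carry_out:
  motion: [0, 0, 0, 0.3, 0, 0.5, 3.5, 0, 0, 0, 0, 0, 0.4, 3.5, 0, 0, 0, 0, 0, 0.3, 3.5, 0, 0, 0, 0, 0, 0.2, 3.5, 0, 0, 0, 0, 0, 0, 3.5]

```text
time: 26.55
tool_pos: [633.3, 23.8, 95.8]
orientation: [[1.0, -0.015, -0.0], [-0.015, -1.0, 0.0], [-0.0, -0.0, -1.0]]
contact_force: [0.0, 0.4, -0.8]
gripper_width: 0.515
grasp_force: 36.1
```

Request:
carry_out:
  motion: [0, 0, 0, 0, 0, 0.15, 3.5, 0, 0, 0, 0, 0, 0.1, 3.5, 0, 0, 0, 0, 0, 0, 3.5]

```text
time: 26.92
tool_pos: [633.4, 23.8, 93.5]
orientation: [[1.0, -0.015, -0.0], [-0.015, -1.0, 0.0], [-0.0, -0.0, -1.0]]
contact_force: [-0.1, -0.2, -1.2]
gripper_width: 0.513
grasp_force: 36.1
```

Request:
carry_out:
  motion: [0, 0, 0, 0, 0, 0.15, 3.5, 0, 0, 0, 0, 0, 0, 3.5]

```text
time: 27.18
tool_pos: [633.4, 23.7, 91.9]
orientation: [[1.0, -0.015, -0.0], [-0.015, -1.0, 0.0], [-0.0, -0.0, -1.0]]
contact_force: [-0.1, 0.3, -1.8]
gripper_width: 0.512
grasp_force: 36.1
```

Request:
carry_out:
  motion: [0, 0, 0, 0, 0, 0.1, 3.5, 0, 0, 0, 0, 0, 0, 3.5]

```text
time: 27.42
tool_pos: [633.8, 23.7, 91.8]
orientation: [[1.0, -0.015, 0.001], [-0.015, -1.0, -0.0], [0.001, 0.0, -1.0]]
contact_force: [-1.7, 0.3, 2.2]
gripper_width: 0.512
grasp_force: 35.8
```

Request:
carry_out:
  motion: [0, 0, 0, 0, 0, 0, 5.2, 0, 0, 0, 0, 0, 0, 6, 0, 0, 0, 0, 0, 0, 7, 0, 0, 0, 0, 0, -2, 7, 0, 0, 0, 0, 0, -4, 7]

```text
time: 28.05
tool_pos: [632.2, 23.8, 150.6]
orientation: [[1.0, -0.015, -0.004], [-0.015, -1.0, 0.0], [-0.004, -0.0, -1.0]]
contact_force: [1.1, 0.4, -0.7]
gripper_width: 0.823
grasp_force: 0.0
```

Request:
carry_out:
  motion: [0, 0, 0, 0, 0, -5, 8, 0, 0, 0, 0, 0, -2, 8.5, 0, 0, 0, -4, -3, 0, 8.5, 0, 0, 0, -4, -3.5, 0, 8.5, 0, 0, 0, -4, -3.5, 0, 8.5]

```text
time: 28.68
tool_pos: [513.4, 126.3, 220.7]
orientation: [[1.0, -0.016, -0.001], [-0.016, -1.0, 0.0], [-0.001, -0.0, -1.0]]
contact_force: [0.6, -0.4, 0.1]
gripper_width: 0.996
grasp_force: 0.0
```

Request:
carry_out:
  motion: [0, 0, 0, -3, -2.5, 0, 8.5, 0, 0, 0, -2, -2, 0, 8.5, 0, 0, 0, 0, 0, 0, 8.5]

```text
time: 29.05
tool_pos: [464.3, 172.3, 220.8]
orientation: [[1.0, -0.013, -0.0], [-0.013, -1.0, -0.0], [-0.0, 0.0, -1.0]]
contact_force: [0.6, -0.2, -0.1]
gripper_width: 0.997
grasp_force: 0.0
```

```bash
python3 go.py 461 172.5 80 -0.015
python3 - <<'E'
from h import *
import pickle
np.set_printoptions(precision=1,suppress=True)
c=bot.camera_model("wrist");I=bot.snapshot("wrist");cv2.imwrite("pics/w9.png",I)
m=(I.min(2)>120).astype(np.uint8)*255
for k in cv2.findContours(m,0,2)[0]:
    if cv2.contourArea(k)>600:
        e=cv2.fitEllipse(cv2.convexHull(k));print(cv2.boundingRect(k),np.round(e[0],1),np.round(e[1],1),onz(c,e[0],80))
E
```

```text
pos [464.3 172.3 220.8] yaw -0.013 f [ 0.6 -0.2 -0.1] w 0.997 t 29.05
shift cm [-0.33 -0.02 14.08] wz 0.002
(139, 368, 43, 32) [154.7 474.2] [ 59.8 213.5] [-24.4 441.3  80. ]
(293, 169, 54, 23) [319.1 181.2] [32.3 55.4] [466.  169.2  80. ]Traceback (most recent call last):
  File "<stdin>", line 8, in <module>
cv2.error: OpenCV(4.12.0) /io/opencv/modules/imgproc/src/shapedescr.cpp:361: error: (-201:Incorrect size of input array) There should be at least 5 points to fit the ellipse in function 'fitEllipseNoDirect'
```

Run:
```python
from h import *
np.set_printoptions(precision=1,suppress=True)
c=bot.camera_model("wrist");I=cv2.imread("pics/w9.png")[145:240,270:370].astype(int)
hs=cv2.cvtColor(I.astype(np.uint8),cv2.COLOR_BGR2HSV)
m=((hs[...,1]<70)&(I.max(2)>60)).astype(np.uint8)*255
m[:18]=0
for k in cv2.findContours(m,0,2)[0]:
    if cv2.contourArea(k)>150:
        h=cv2.convexHull(k)+np.array([270,145]);e=cv2.fitEllipse(h);print(cv2.boundingRect(h),np.round(e[0],1),np.round(e[1],1),onz(c,e[0],80))
for r in range(150,240,8):print(r,''.join('#' if v else '.' for v in m[r-145,::2]))
```

```text
(287, 163, 60, 50) [316.3 183.3] [58.8 60. ] [464.8 171.4  80. ]
(270, 163, 100, 77) [300.3 209. ] [ 80.  150.3] [435.8 189.4  80. ]
150 ..................................................
158 ..................................................
166 ##.........#########################..............
174 ##........###########################.............
182 ###......##############################...........
190 ###......##############################...........
198 ####......###########################.............
206 ####..........###################.................
214 #####.............................................
222 ##################################################
230 ##################################################
238 ##################################################
```

Request:
carry_out:
  motion: [0, 0, 0, -0.1, 0.1, 4, 8.5, 0, 0, 0, 0, 0, 5, 8.5, 0, 0, 0, 0, 0, 4, 8.5, 0, 0, 0, 0, 0, 2, 8.5, 0, 0, 0, 0, 0, 0, 8.5]

```text
time: 29.72
tool_pos: [463.8, 169.2, 68.9]
orientation: [[1.0, -0.017, -0.005], [-0.017, -1.0, -0.001], [-0.005, 0.001, -1.0]]
contact_force: [0.6, 0.1, 0.1]
gripper_width: 0.995
grasp_force: 0.0
```

```bash
python3 go.py 462.5 171.5 40 -0.015
```

```text
pos [463.8 169.2  68.9] yaw -0.017 f [0.6 0.1 0.1] w 0.995 t 29.725
shift cm [-0.12 -0.23  2.89] wz -0.002
```

Request:
carry_out:
  motion: [0, 0, 0, 0, -0.2, 0.5, 8.5, 0, 0, 0, 0, 0, 0.5, 8.5, 0, 0, 0, 0, 0, 0, 8.5]

```text
time: 30.1
tool_pos: [464.9, 172.4, 61.3]
orientation: [[1.0, -0.015, 0.001], [-0.015, -1.0, 0.0], [0.001, -0.0, -1.0]]
contact_force: [0.6, 0.1, -0.5]
gripper_width: 0.992
grasp_force: 0.0
```

Request:
carry_out:
  motion: [0, 0, 0, -0.2, 0, 0.5, 8.5, 0, 0, 0, 0, 0, 0.5, 8.5, 0, 0, 0, 0, 0, 0.3, 8.5, 0, 0, 0, 0, 0, 0, 8.5]

```text
time: 30.6
tool_pos: [462.4, 172.3, 47.6]
orientation: [[1.0, -0.015, -0.001], [-0.015, -1.0, -0.0], [-0.001, 0.0, -1.0]]
contact_force: [0.7, 0.6, 0.8]
gripper_width: 0.995
grasp_force: 0.0
```

Request:
carry_out:
  motion: [0, 0, 0, 0, 0, 0.4, 8.5, 0, 0, 0, 0, 0, 0.4, 8.5, 0, 0, 0, 0, 0, 0, 7.2, 0, 0, 0, 0, 0, 0, 5.5, 0, 0, 0, 0, 0, 0, 5.5]
  newtons: 30

```text
time: 31.22
tool_pos: [462.9, 172.4, 40.2]
orientation: [[1.0, -0.015, 0.001], [-0.015, -1.0, 0.0], [0.001, -0.0, -1.0]]
contact_force: [0.2, 0.2, 0.0]
gripper_width: 0.749
grasp_force: 33.3
```

Request:
carry_out:
  motion: [0, 0, 0, 0, 0, -0.5, 5.5, 0, 0, 0, 0, 0, -2.5, 5.5, 0, 0, 0, 0, 0, -4, 5.5, 0, 0, 0, 0, 1, -2, 5.5, 0, 0, 0, 0, 4, 0, 5.5]

```text
time: 31.85
tool_pos: [463.5, 122.9, 132.8]
orientation: [[1.0, -0.012, 0.005], [-0.012, -1.0, 0.001], [0.005, -0.001, -1.0]]
contact_force: [-0.3, 0.2, -0.7]
gripper_width: 0.752
grasp_force: 33.5
```

Request:
carry_out:
  motion: [0, 0, 0, 0, 5, 0, 5.5, 0, 0, 0, 0, 5, 0, 5.5, 0, 0, 0, 0.5, 5, 0, 5.5, 0, 0, 0, 2, 3.5, 0, 5.5, 0, 0, 0, 4, 0, 0, 5.5]

```text
time: 32.48
tool_pos: [524.0, -66.1, 130.2]
orientation: [[1.0, -0.02, -0.0], [-0.02, -1.0, -0.0], [-0.0, 0.0, -1.0]]
contact_force: [0.2, 0.6, -0.2]
gripper_width: 0.752
grasp_force: 33.6
```

```bash
python3 go.py 632.8 -66.3 60 -0.015
```

```text
pos [524.  -66.1 130.2] yaw -0.02 f [ 0.2  0.6 -0.2] w 0.752 t 32.475
shift cm [10.88 -0.2   7.02] wz -0.005
```

Request:
carry_out:
  motion: [0, 0, 0, 4, 0, 0, 5.5, 0, 0, 0, 4, -0.1, 0, 5.5, 0, 0, 0, 2.9, -0.1, 0, 5.5, 0, 0, 0, 0, 0, 3, 5.5, 0, 0, 0, 0, 0, 3, 5.5]

```text
time: 33.1
tool_pos: [633.6, -63.2, 69.5]
orientation: [[1.0, -0.015, 0.001], [-0.015, -1.0, -0.0], [0.001, 0.0, -1.0]]
contact_force: [-0.8, -0.6, -2.0]
gripper_width: 0.751
grasp_force: 33.6
```

Request:
carry_out:
  motion: [0, 0, 0, 0, 0, 1.5, 5.5, 0, 0, 0, 0, 0, 0.7, 5.5, 0, 0, 0, 0, 0, 0, 5.5]

```text
time: 33.48
tool_pos: [633.3, -63.3, 48.4]
orientation: [[1.0, -0.015, 0.0], [-0.015, -1.0, -0.0], [0.0, 0.0, -1.0]]
contact_force: [1.1, -0.3, 0.1]
gripper_width: 0.744
grasp_force: 33.6
```

```bash
python3 go.py 632.8 -66.3 22.2 -0.015
```

```text
pos [633.3 -63.3  48.4] yaw -0.015 f [ 1.1 -0.3  0.1] w 0.744 t 33.475
shift cm [-0.05  0.3   2.62] wz -0.0
```

Request:
carry_out:
  motion: [0, 0, 0, 0, 0.3, 0.8, 5.5, 0, 0, 0, 0, 0, 0.6, 5.5, 0, 0, 0, 0, 0, 0.4, 5.5, 0, 0, 0, 0, 0, 0.2, 5.5, 0, 0, 0, 0, 0, 0, 5.5]

```text
time: 34.1
tool_pos: [633.0, -66.2, 27.9]
orientation: [[1.0, -0.015, -0.0], [-0.015, -1.0, 0.0], [-0.0, -0.0, -1.0]]
contact_force: [-0.6, 0.4, -0.9]
gripper_width: 0.75
grasp_force: 33.6
```

Request:
carry_out:
  motion: [0, 0, 0, 0, 0, 0.2, 5.5, 0, 0, 0, 0, 0, 0.1, 5.5, 0, 0, 0, 0, 0, 0, 5.5]

```text
time: 34.48
tool_pos: [633.0, -66.2, 25.0]
orientation: [[1.0, -0.015, -0.0], [-0.015, -1.0, 0.0], [-0.0, 0.0, -1.0]]
contact_force: [0.0, 0.0, -0.3]
gripper_width: 0.748
grasp_force: 33.6
```

Request:
carry_out:
  motion: [0, 0, 0, 0, 0, 0.15, 5.5, 0, 0, 0, 0, 0, 0.1, 5.5, 0, 0, 0, 0, 0, 0, 5.5]

```text
time: 34.85
tool_pos: [633.0, -66.3, 22.4]
orientation: [[1.0, -0.015, -0.0], [-0.015, -1.0, 0.0], [-0.0, -0.0, -1.0]]
contact_force: [-0.4, -0.6, -0.4]
gripper_width: 0.748
grasp_force: 33.6
```

Request:
carry_out:
  motion: [0, 0, 0, 0, 0, 0.15, 5.5, 0, 0, 0, 0, 0, 0, 5.5]

```text
time: 35.1
tool_pos: [633.1, -66.3, 22.3]
orientation: [[1.0, -0.015, -0.001], [-0.015, -1.0, 0.0], [-0.001, -0.0, -1.0]]
contact_force: [-2.3, 0.7, 5.3]
gripper_width: 0.747
grasp_force: 34.1
```

Request:
carry_out:
  motion: [0, 0, 0, 0, 0, 0, 7, 0, 0, 0, 0, 0, 0, 7.8, 0, 0, 0, 0, 0, 0, 7.8, 0, 0, 0, 0, 0, -1, 7.8, 0, 0, 0, 0, 0, -3, 7.8]

```text
time: 35.72
tool_pos: [631.5, -65.9, 59.7]
orientation: [[1.0, -0.015, -0.004], [-0.015, -1.0, 0.001], [-0.004, -0.001, -1.0]]
contact_force: [0.8, 0.6, -0.3]
gripper_width: 0.914
grasp_force: 0.0
```

Request:
carry_out:
  motion: [0, 0, 0, 0, 0, -5, 7.8, 0, 0, 0, 0, 0, -5, 7.8, 0, 0, 0, -1, 0, -5, 7.8, 0, 0, 0, -3, -3, -4, 7.8, 0, 0, 0, -4, -3, -3, 7.8]

```text
time: 36.35
tool_pos: [553.9, -4.7, 284.3]
orientation: [[1.0, -0.016, 0.004], [-0.016, -1.0, -0.0], [0.004, 0.0, -1.0]]
contact_force: [-0.2, 1.2, 0.8]
gripper_width: 0.915
grasp_force: 0.0
```

Request:
carry_out:
  motion: [0, 0, 0, -3, -4, -1, 7.8, 0, 0, 0, 0, -4, 0, 7.8, 0, 0, 0, 0, 0, 0, 7.8]

```text
time: 36.72
tool_pos: [524.7, 77.5, 292.3]
orientation: [[1.0, -0.011, 0.002], [-0.011, -1.0, 0.0], [0.002, -0.0, -1.0]]
contact_force: [0.1, -0.4, -0.1]
gripper_width: 0.916
grasp_force: 0.0
```

Run:
```python
from h import *
import pickle
c=bot.camera_model("wrist");I=bot.snapshot("wrist");T=bot.snapshot("top");pickle.dump(c,open("w10.pkl","wb"))
print(bot.sense()["tool_pos"],c["xyz"])
cv2.imwrite("pics/w10.png",I);cv2.imwrite("pics/t10.png",T)
cv2.imwrite("pics/fin.png",np.vstack([I[:210,:][:, :],cv2.resize(T[130:290,130:450],(640,320))]))
```

```text
[525.11008634  75.47281991 291.4668791 ] [608.62276052  76.01463246 444.52035401]
```

View pics/fin.png

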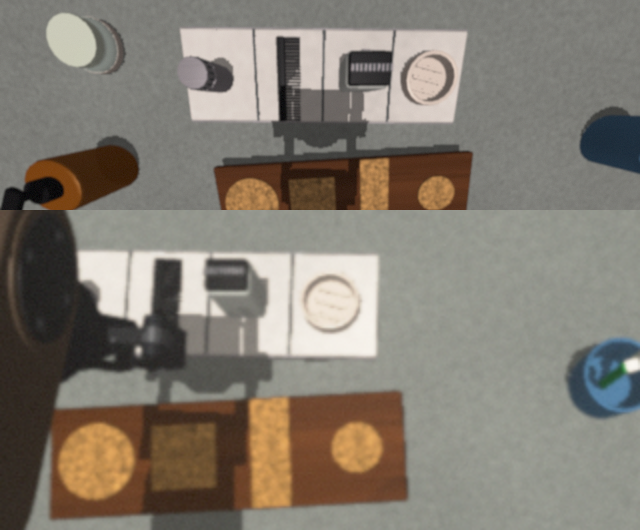

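Both views show, left to right: atomizer (194,73), comb (289,79), trimmer (370,69) and dish (428,77), all upright in their bays. The cup is untouched. I'll check the centres against the rack in the same picture.

Run:
```python
from h import *
import pickle
np.set_printoptions(precision=1,suppress=True)
c=pickle.load(open("w10.pkl","rb"))
q=[onz(c,p,30) for p in((180,29),(467,31),(455,122),(191,121))];C=np.mean(q,0);y=(q[0]+q[3]-q[1]-q[2])[:2];y/=np.linalg.norm(y);x=np.array([y[1],-y[0]]);print("rack",*q,C,x)
for n,p,z in(("dish",(428,77),62),("atom",(193.5,73),125),("comb",(289,79),39),("trimmer blade",(370,68),161)):
    d=(onz(c,p,z)-C)[:2];print(n,d@x,d@y)
```

```text
rack [695.8 249.2  30. ] [ 689.4 -116.6   30. ] [ 576.8 -117.7   30. ] [582.4 252.7  30. ] [636.1  66.9  30. ] [ 1. -0.]
dish -0.4275210427075389 -128.50768451286174
atom -2.2948108487533796 135.36120309382403
comb -2.1040961586734044 45.20265420932357
trimmer blade -0.19653440970944114 -39.45585362450819
```

```bash
python3 -c "
from rig import bot
print(bot.close_job())"
```

```text
the job is handed in; nothing more can be done
None
```

The job is handed in, with no verdict shown: the atomizer, comb, trimmer and dish stand left to right on the rack, the reverse of their shelf order, each measured within about 7 mm of its bay middle; no item toppled, and the toothbrush cup was not touched.

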